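Chock the wagon on the ramp, then unlatch and lift its drawbar off the tow ball

TASK

The forge's ware wagon on the ramp is to be uncoupled from the one in front: first set the yellow wheel chock down on the ramp, snug and square against the downhill side of the wagon's front wheel nearest the robot, and let go of it. Then pull the red latch on the side of the coupler out against its spring, lift the drawbar off the tow ball by it, and finish while still holding the drawbar steady with the coupler at least 10 cm above where it sat on the ball. The chock must be in place before the drawbar comes off and stay there; leave the other loose things where they lie.

Things in the scene. Friction and masses are not known exactly. Their poses are not given: they have to be found in the camera images.
- chock: Loose yellow wheel chock, 0.45 kg: wedge 90 mm long (x), 50 wide (y), flat top 55 high, dark handle bar above. Origin: centre of its underside; +x to the toe. Wheel face: a 45 degree slope from 6 mm up at the toe edge (x +45) to the flat top at x -5; heel upright at x -45. Starts upright on the deck among small things, toe towards the robot's right (-y of the world) give or take 60 degrees.
- chock_handle (a point): Middle of the chock's handle: a level round bar 16 mm thick, 54 long along the chock's x, its axis 78 above the underside, centred at x -20 of the chock; thin posts join it to the flat top, 15 mm below the bar. Axes as chock. Pinch it across the chock's y.
- chock_toe (a point): Middle of the toe's bottom edge of the chock, at x = +45 mm of chock on its underside. Axes as chock.
- tyre: The wagon's front wheel nearest the robot, fixed: 125 mm across, 38 wide, on the ramp, sloping 0.12 rad. Origin: where its middle touches the ramp; x straight down the slope towards the front wagon, z square to the ramp, y along the axle to the robot. Ramp flat 70 mm to each side and 170 down the slope. Touching squarely, the chock's toe edge is at x = 32 mm. Tray: x below -10, z 131 to 212.
- drawbar: The wagon's drawbar, about 1 kg: green square tube, grey coupler at its free end. Origin on its hinge, 420 mm from the ball; y along it to the coupler, x the level hinge axis, away from robot, z up when down. Only swings up about the hinge, falls back when let go (5 to 7 N carry it at the coupler), locked on the ball while the latch is in. Place and yaw vary.
- coupler (a point): Centre of the coupler's socket, on the drawbar 420 mm from the hinge; with the drawbar down it is the ball's centre. The grey dome round it is 68 mm wide, reaches 31 mm above it and 21 mm below it. Axes as drawbar.
- ball (a point): Centre of the steel tow ball, 50 mm in diameter, on the fixed ball mount of the front wagon; 130 mm above the deck. z is up, y points along the train from hinge to ball, x away from the robot. That wagon's loaded tray, 400 mm wide and up to 225 above the deck, begins 270 beyond the ball along y; nothing of it is nearer than 90 to the ball above the ball's mount.
- latch (a joint): How far the side latch is pulled out, m: 0 locked, stop at 0.016; the drawbar comes free of the ball from about 0.010. A spring pushes it in: about 5 N at 0, 10 N at the stop. It slides along -x of the drawbar, out of the coupler's side towards the robot.
- latch_grip (a point): Middle of the red grip of the side latch on the coupler: a round neck 18 mm thick, 35 long along the drawbar's x, with an end flange 32 across on the robot's side and a 22 mm collar on the coupler's. When locked, 77 to the robot's side of the socket centre and 18 below it; moves with the latch. Axes as drawbar. Free 60 mm either way along y, open above. It can carry the drawbar.
- hatchet_head: Bystander: dark forged hatchet head lying flat on the deck, 135 mm long, 80 mm wide, 30 mm thick at the eye; origin at the centre of its underside.
- axe_head: Bystander: brownish axe head lying flat beyond the drawbar, same size as the hatchet head; origin at the centre of its underside.
- grease_tin: Bystander: round tin, 64 mm in diameter, 55 mm high, standing on the deck; origin at the centre of its underside.
- offcut: Bystander: wooden offcut 110 x 60 x 40 mm on the deck's far side; origin at the centre of its underside.
- hot_cut: Bystander: dark steel hot-cut anvil tool lying on the deck on the robot's left, 110 mm long, 50 wide, 34 high; origin near the middle of its underside.
- punch: Bystander: dark square smith's punch lying on the deck beyond the drawbar, 135 mm long, 20 thick; origin near the middle of its underside.
There are look-alikes about, which are no part of the job. Leave any pink look-alike of the chock alone.

How it is judged:
On the way, in this order (a step that is already met when the one before it is completed fails the run):
1. the chock stands on the ramp, snug and square against the downhill side of the near front tyre, let go (angle between the x axis of chock and the x axis of tyre, either way round below 0.2 rad and x of chock_toe in the frame of tyre between 0.024 and 0.043 m and x of chock in the frame of tyre above 0.066 m and y of chock_toe in the frame of tyre between -0.016 and 0.016 m and y of chock in the frame of tyre between -0.02 and 0.02 m and z of chock in the frame of tyre between -0.006 and 0.006 m and angle between the z axis of chock and the z axis of tyre, either way round below 0.07 rad and contact force between the fingers and chock below 0.2 N and linear speed of chock below 0.02 m/s), for 0.3 s.
2. the latch is pulled out while the coupler still sits on the ball (value of joint latch above 0.0095 m and z of coupler in the frame of ball below 0.01 m), for 0.1 s.
3. the coupler is lifted clear of the ball, at least 10 cm above its seat (z of coupler in the frame of ball above 0.097 m), for 0.3 s.
At the end, for the whole second after the job is handed in: Fingers still hold the drawbar or its latch (over 2 N, no prop), steady, coupler at least 97 mm above the ball's centre. Chock let go, flat and square (0.2 rad) on the ramp, toe 24 to 43 mm downhill of the tyre's foot (32 mm touches) and within 16 mm of its middle line, origin within 20 mm (z of coupler in the frame of ball above 0.097 m and angular speed of drawbar below 0.08 rad/s and contact force between the fingers and drawbar above 2 N and x of chock_toe in the frame of tyre between 0.024 and 0.043 m and angle between the x axis of chock and the x axis of tyre, either way round below 0.2 rad and x of chock in the frame of tyre above 0.066 m and y of chock_toe in the frame of tyre between -0.016 and 0.016 m and y of chock in the frame of tyre between -0.02 and 0.02 m and z of chock in the frame of tyre between -0.006 and 0.006 m and angle between the z axis of chock and the z axis of tyre, either way round below 0.07 rad and contact force between the fingers and chock below 0.2 N and contact force between drawbar and chock below 0.3 N and contact force between drawbar and hatchet_head below 0.3 N and contact force between drawbar and axe_head below 0.3 N and contact force between drawbar and grease_tin below 0.3 N and contact force between drawbar and hot_cut below 0.3 N and contact force between drawbar and offcut below 0.3 N and contact force between drawbar and punch below 0.3 N); the arm keeps its last pose, push and grip.
It fails at once if the drawbar is lifted while the wheel is not chocked (z of coupler in the frame of ball above 0.02 m and not (angle between the x axis of chock and the x axis of tyre, either way round below 0.2 rad and x of chock_toe in the frame of tyre between 0.024 and 0.043 m and x of chock in the frame of tyre above 0.066 m and y of chock_toe in the frame of tyre between -0.016 and 0.016 m and y of chock in the frame of tyre between -0.02 and 0.02 m and z of chock in the frame of tyre between -0.006 and 0.006 m and angle between the z axis of chock and the z axis of tyre, either way round below 0.07 rad)).
It fails at once if a tool, forging, the tin or the offcut is moved by more than 3 cm (distance of any of hatchet_head, axe_head, grease_tin, hot_cut, offcut, punch from where it was at the start of the episode above 0.03 m).
It also fails if it takes over 61 s, if anything falls off the work surface, if the arm or the gripper's body presses on something with over 40 N, if the wrist force passes 120 N, or if a joint passes its speed limit or range.

ROBOT

A 6-joint arm with a two-finger parallel gripper is mounted at the origin on the work surface. World frame = base frame: x ahead of the robot, y to its left, z up, the work surface at z = 0. Lengths are in m, angles in rad, forces in N, time in s.
With the tool pointing down it reaches from about 0.25 to 0.775 m from the base axis. Payload 4 kg.
Tool frame: the origin (TCP) lies at the centre of the arm's flange, where the gripper is bolted on; the fingertips stand 173 mm ahead of it and the grasp point (between the pads) lies 155 mm ahead of it; z points along the fingers, y is the direction in which the jaws open and shut (so a half turn about z gives the same grasp; the last joint's range is limited). The gripper opens to 85 mm and grips with 20 to 120 N. Pads are 22 mm wide; open, the fingers measure 114 mm over their backs; the gripper's body (76 mm by 85 mm) begins 54 mm behind the grasp point. The pads swing forward as they close: fully open they stand 13 mm farther back than shut.
Start: joints at [-1.37, 0.087, 1.371, -0, 1.684, -0.103], TCP at [0.165, -0.525, 0.405] pointing down, gripper open.
Joint ranges: [-3.1, 3.1], [-0.76, 2.03], [0.27, 2.55], [-1.08, 4.22], [0.17, 2.65], [-2.57, 2.57]. Speed limits (rad/s): [2.79, 2.79, 3.14, 3.14, 3.14, 3.14].

INTERFACE

Orientations are given as a rotation vector (axis times angle).
In Python, from rig import state, read_camera, order gives the robot as it stands.
- The arm moves only by the tool send_rows, never from a script. Its argument "plan" is a list of rows, each an object with "xyz": the shift along the world's x, y, z in cm, a list of three; "turn": the turn, a rotation vector about the world's x, y, z in rad, a list of three; "jaw": the opening, from 0 (shut) to 1 (fully open). A call has 1 to 10 rows; each row is the pose to reach, as a shift and turn from the pose commanded when the call began; what a row does not reach only later rows make up. A row lasts 1/10 s, in which the tool goes at most 50 mm and 8.59 degrees, less where a joint would pass 70% of its speed; a pose out of reach is approached as far as the arm can. A call with a gripper value outside its range is refused whole. The fingers move at their own pace and stop on an object; "grip_force" is the grip in N (left out, the last holds). Time passes only in rows, so rows that repeat a pose let the fingers close. It gives the time, the measured TCP pose, the force and the opening at its end, in the units of the state.
- state(): the state, without advancing time (a new reading comes with each control period).
- read_camera(name): name is "side" or "top"; returns a dict with "image" (384x512x3 uint8, red, green, blue), "K" (3x3 intrinsics, pixels), "extrinsics" (4x4, takes a point from world to camera coordinates). Camera axes: x right, y up, looking along -z (the intrinsics and any distortion apply to the point x, -y, -z); pixel columns grow to the right and rows downward; lengths in m; the calibration is good to about 2 mm. A picture is of the moment at which its call begins. There is no depth.
- order.job_done(): hands the job in, once; it reports no verdict.
The state is a dict: "time": time; "qpos": joint angles; "dq": joint speeds; "tau": joint torques, N m; "ee_pos": TCP position; "ee_rot": TCP orientation; "wrist_force": force on the tool from outside, world axes, zero at the start; "wrist_torque": the same for the moment, N m; "gripper_width": finger opening in m.
Only numpy, scipy, OpenCV 4.12 (cv2) and the standard library are available. Lean on these libraries where they do the work, as an engineer would, in place of code of your own. Each camera call takes 0.05 s, during which the arm holds its last target.

## Working session

There is one attempt and no reset: what is moved stays moved. The work goes in short steps, Python scripts to look and compute and a tool call to move; the robot and the scene stay as the last step left them, time stands still between calls to the robot, and variables do not carry over. Pictures are saved under pics/ and viewed, and the job is handed in when it is done.

Besides the shell and the picture viewer there is one more tool, called after "Call:" as name([rows], argument=value, ...), one row to a line, values as JSON. send_rows: Moves the arm, as the interface text tells. Its arguments: {"type":"object","properties":{"plan":{"type":"array","items":{"type":"object","properties":{"xyz":{"type":"array","items":{"type":"number"}},"turn":{"type":"array","items":{"type":"number"}},"jaw":{"type":"number"}}}},"grip_force":{"type":"number"}},"required":["plan"]}

```bash
ls; mkdir -p pics; python3 - <<'E'
from rig import state, read_camera
import cv2,numpy as np
print(state())
for n in("side","top"):
    c=read_camera(n);np.savez(f"pics/{n}0.npz",**c);cv2.imwrite(f"pics/{n}0.png",cv2.resize(c["image"][:,:,::-1],(800,600),interpolation=cv2.INTER_CUBIC));print(n,c["K"],c["extrinsics"],[k for k in c])
E
```

```text
pics
{'time': 0.0, 'qpos': array([-1.37011118e+00,  8.79551817e-02,  1.37228790e+00, -1.85214271e-05,
        1.68359603e+00, -1.03088846e-01]), 'dq': array([ 0.00040796, -0.00115657, -0.00041606,  0.00115787,  0.00149503,
        0.00039736]), 'tau': array([-3.13043320e-04, -3.51868451e+01, -3.13269353e+01, -1.33352219e-04,
        1.08657021e-02,  7.22016154e-06]), 'ee_pos': array([ 0.1644927 , -0.52470025,  0.40352152]), 'ee_rot': array([-3.10320795e+00, -4.74991942e-01,  2.00861664e-04]), 'wrist_force': array([-0.06515445,  0.24701759, -0.50084704]), 'wrist_torque': array([-0.00948598,  0.00376671,  0.00836131]), 'gripper_width': 0.08576917095015553}
side [[455.99757981   0.         263.32826272]
 [  0.         455.99757981 194.87515929]
 [  0.           0.           1.        ]] [[-0.99200494 -0.12604571  0.00621999  0.54247536]
 [ 0.10136836 -0.76649322  0.63420233 -0.08449383]
 [-0.0751709   0.62976235  0.77314211 -1.46780695]
 [ 0.          0.          0.          1.        ]] ['image', 'K', 'extrinsics']
top [[354.76135565   0.         262.54565759]
 [  0.         354.76135565 186.292017  ]
 [  0.           0.           1.        ]] [[-0.02394714 -0.99926397 -0.02996754  0.0895103 ]
 [ 0.99162177 -0.0275488   0.12620354 -0.56951673]
 [-0.12693622 -0.02669425  0.99155162 -1.12762383]
 [ 0.          0.          0.          1.        ]] ['image', 'K', 'extrinsics']
```

View pics/side0.png

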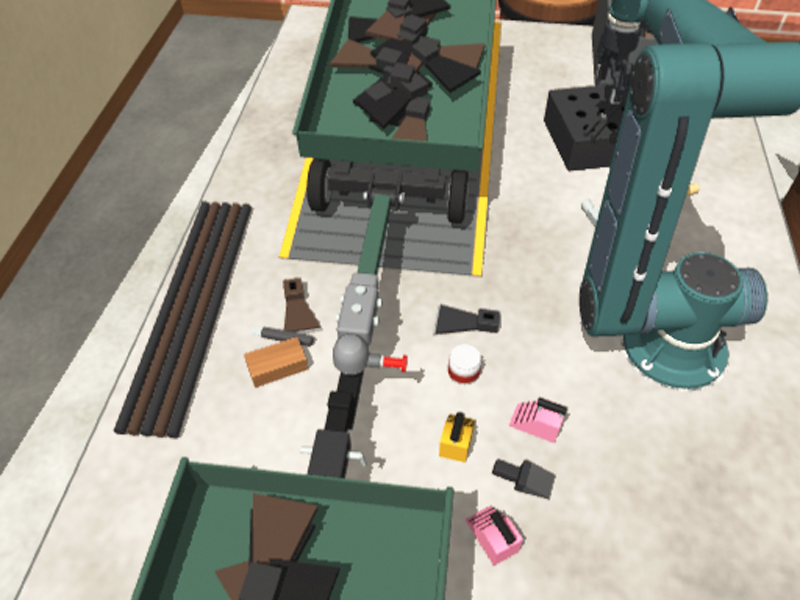

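View pics/top0.png

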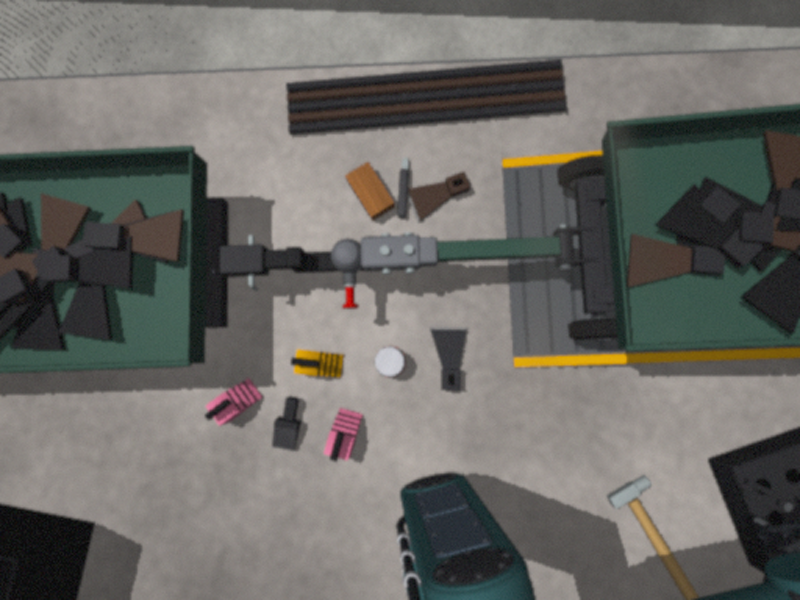

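```bash
cat > h.py <<'E'
import numpy as np,cv2
def load(n,t=0):
    return dict(np.load(f"pics/{n}{t}.npz"))
def ray(c,u,v):
    K,E=c["K"],c["extrinsics"];R,t=E[:3,:3],E[:3,3]
    p=np.linalg.solve(K,[u,v,1.]);d=R.T@(p*[1,-1,-1]);return -R.T@t,d/np.linalg.norm(d)
def onz(c,u,v,z):
    o,d=ray(c,u,v);return o+d*(z-o[2])/d[2]
def proj(c,P):
    K,E=c["K"],c["extrinsics"];P=np.atleast_2d(P);q=(P@E[:3,:3].T+E[:3,3])*[1,-1,-1];q=q@K.T;return q[:,:2]/q[:,2:]
def tri(c1,u1,c2,u2):
    o1,d1=ray(c1,*u1);o2,d2=ray(c2,*u2)
    s=np.linalg.lstsq(np.c_[d1,-d2],o2-o1,rcond=None)[0];a=o1+d1*s[0];b=o2+d2*s[1]
    return (a+b)/2,np.linalg.norm(a-b)
def crop(c,x0,y0,x1,y1,f,name):
    im=cv2.resize(c["image"][y0:y1,x0:x1,::-1],None,fx=f,fy=f,interpolation=cv2.INTER_CUBIC)
    for x in range((x0+9)//10*10,x1,10):
        cv2.putText(im,str(x),((x-x0)*f,8),0,.3,(255,0,255),1);cv2.line(im,((x-x0)*f,9),((x-x0)*f,13),(255,0,255),1)
    for y in range((y0+9)//10*10,y1,10):
        cv2.putText(im,str(y),(0,(y-y0)*f+4),0,.3,(255,0,255),1)
    cv2.imwrite("pics/"+name,im)
E
python3 - <<'E'
from h import *
s,t=load("side"),load("top")
crop(t,180,140,310,245,6,"t_c.png");crop(s,220,180,370,290,5,"s_c.png")
crop(t,310,90,420,245,4,"t_w.png");crop(s,170,80,330,190,5,"s_w.png")
E
```

```text
(no output)
```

View pics/t_c.png

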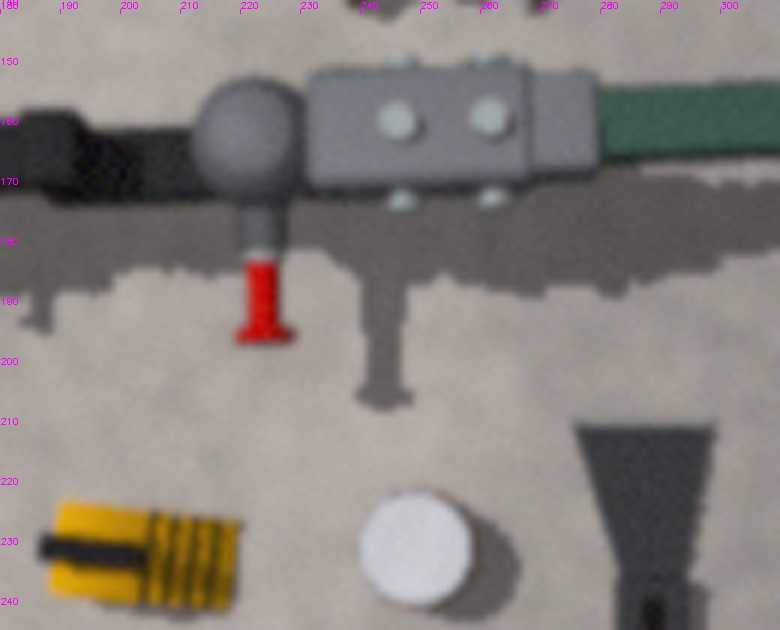

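View pics/s_c.png

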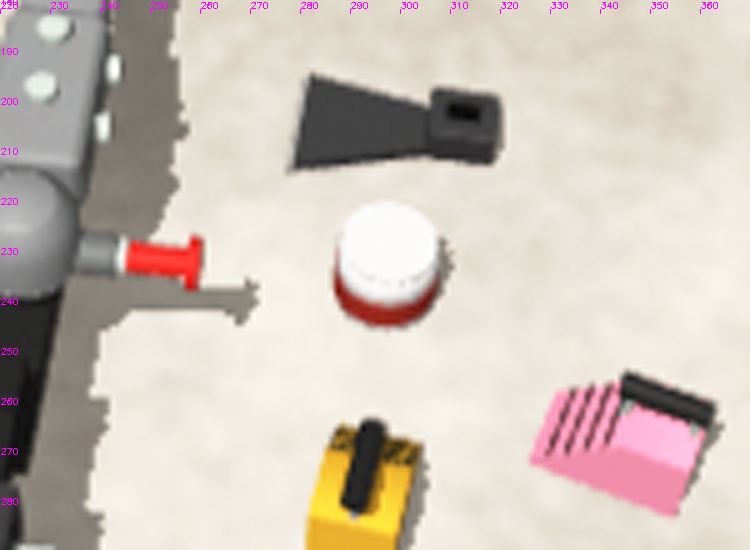

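View pics/t_w.png

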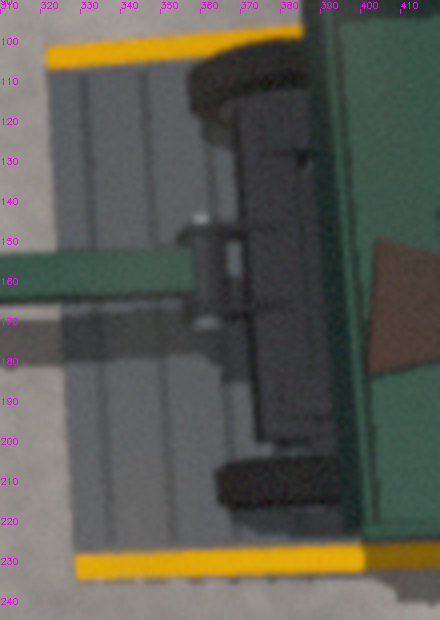

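View pics/s_w.png

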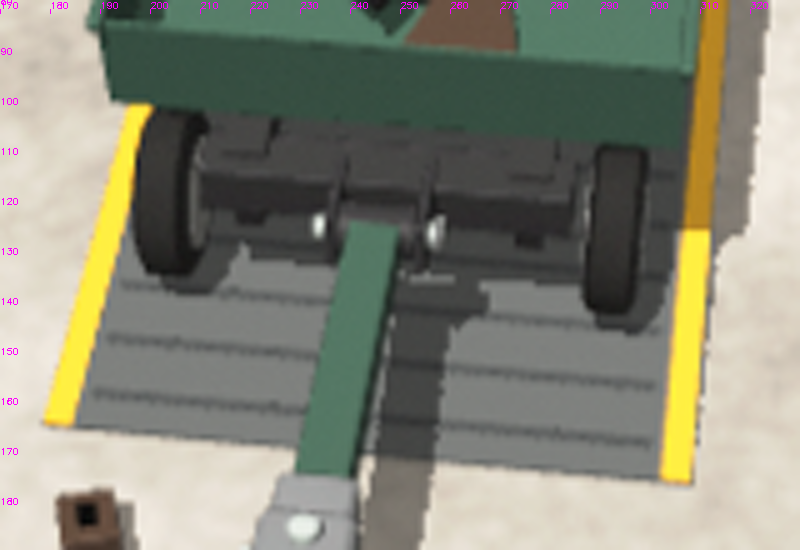

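```bash
python3 - <<'E'
from h import *
np.set_printoptions(precision=4,suppress=True)
s,t=load("side"),load("top")
def mask(c,lo,hi,box):
    h=cv2.cvtColor(c["image"],cv2.COLOR_RGB2HSV);m=cv2.inRange(h,lo,hi);b=np.zeros_like(m);x0,y0,x1,y1=box;b[y0:y1,x0:x1]=m[y0:y1,x0:x1];return b
# chock yellow
for n,c,bx in(("top",t,(180,215,230,250)),("side",s,(270,255,315,300))):
    m=mask(c,(15,120,60),(35,255,255),bx);cn=max(cv2.findContours(m,0,2)[0],key=cv2.contourArea);r=cv2.minAreaRect(cn);print(n,"yellow",r,cv2.boxPoints(r))
    b=mask(c,(0,0,0),(180,255,75),bx)
    cn=max(cv2.findContours(b,0,2)[0],key=cv2.contourArea);r=cv2.minAreaRect(cn);print(n,"dark",r,cv2.boxPoints(r).round(1).tolist())
crop(s,262,245,322,300,12,"s_ch.png");crop(t,180,218,226,246,16,"t_ch.png")
# rails
for n,c,bx,near in(("top",t,(315,215,420,245),1),("side",s,(290,10,330,185),1),("top",t,(315,90,390,115),0),("side",s,(170,90,205,175),0)):
    m=mask(c,(18,120,60),(35,255,255),bx);cn=max(cv2.findContours(m,0,2)[0],key=cv2.contourArea);
    a=cv2.approxPolyDP(cn,2,True)[:,0];print(n,near,a.tolist())
# latch
for n,c,bx in(("top",t,(210,175,240,205)),("side",s,(235,215,275,245))):
    m=mask(c,(0,150,100),(8,255,255),bx)|mask(c,(172,150,100),(180,255,255),bx);cn=max(cv2.findContours(m,0,2)[0],key=cv2.contourArea);r=cv2.minAreaRect(cn);print(n,"red",cv2.boundingRect(cn),cv2.boxPoints(r).round(1).tolist())
crop(s,235,215,275,245,18,"s_l.png");crop(t,205,150,240,202,12,"t_l.png")
crop(s,275,90,325,185,6,"s_ny.png");crop(t,315,195,420,240,7,"t_ny.png")
E
```

```text
top yellow ((203.41539001464844, 232.67694091796875), (30.26447296142578, 15.876444816589355), 7.125016689300537) [[187.4154 238.6769]
 [189.3846 222.9231]
 [219.4154 226.6769]
 [217.4462 242.4308]]
top dark ((195.5205078125, 232.27459716796875), (17.382862091064453, 4.074108600616455), 5.19442892074585) [[186.6999969482422, 233.5], [187.0, 229.5], [204.39999389648438, 231.0], [204.0, 235.10000610351562]]
side yellow ((291.48876953125, 279.88201904296875), (18.888198852539062, 27.432861328125), 12.994616508483887) [[279.2023 291.1236]
 [285.3708 264.3932]
 [303.7753 268.6404]
 [297.6068 295.3708]]
side dark ((292.3089294433594, 272.8503112792969), (8.060677528381348, 17.318485260009766), 28.610462188720703) [[284.6000061035156, 278.5], [292.8999938964844, 263.29998779296875], [300.0, 267.20001220703125], [291.70001220703125, 282.3999938964844]]
top 1 [[419, 225], [330, 228], [329, 234], [419, 231]]
side 1 [[318, 14], [315, 23], [302, 175], [305, 176], [308, 172], [319, 33]]
top 0 [[385, 96], [322, 101], [321, 105], [325, 107], [362, 104], [385, 99]]
side 0 [[200, 101], [195, 102], [179, 164], [184, 164]]
top red (220, 184, 8, 13) [[220.0, 184.0], [227.0, 184.0], [227.0, 196.0], [220.0, 196.0]]
side red (245, 228, 15, 10) [[245.0, 228.0], [259.0, 228.0], [259.0, 237.0], [245.0, 237.0]]
```

View pics/s_ch.png

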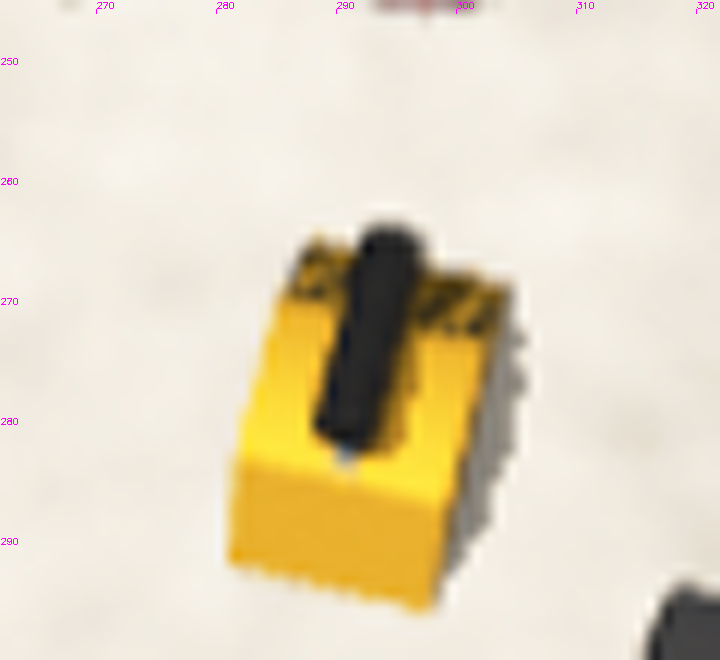

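View pics/t_ch.png

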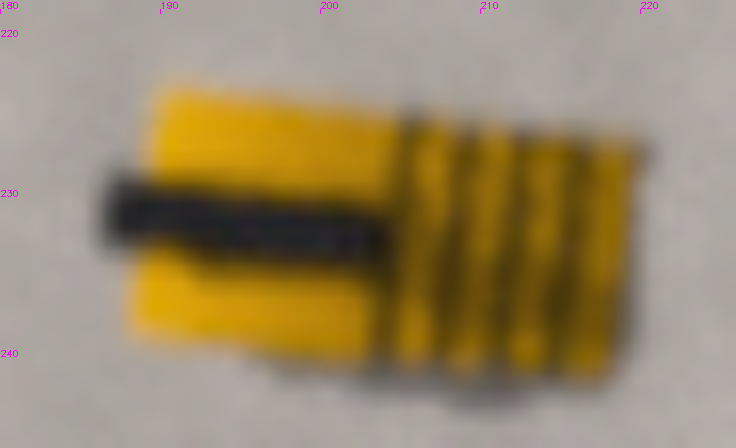

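View pics/s_l.png

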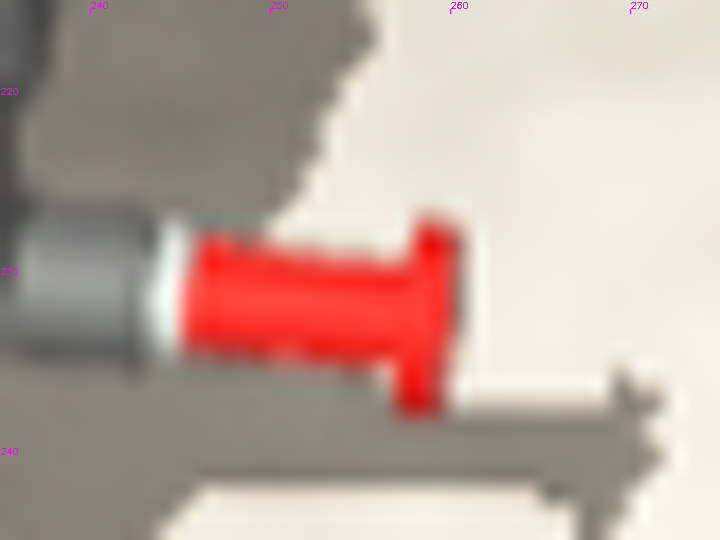

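View pics/t_l.png

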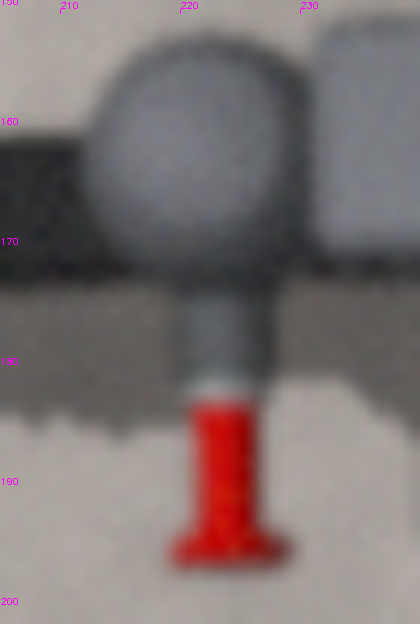

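View pics/s_ny.png

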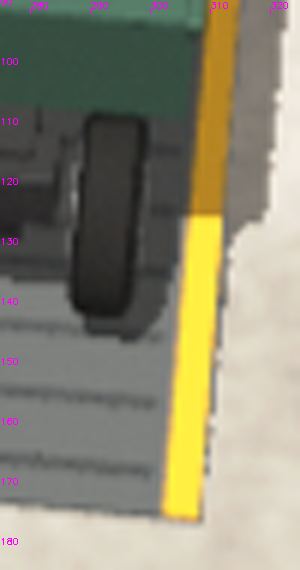

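View pics/t_ny.png

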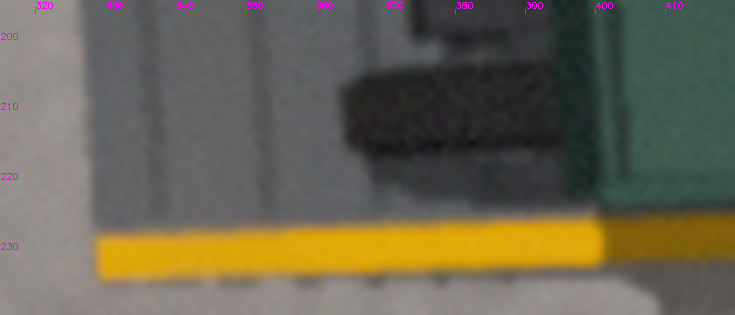

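```bash
python3 - <<'E'
from h import *
np.set_printoptions(precision=4,suppress=True)
s,t=load("side"),load("top")
T=lambda a,b:print(*tri(s,np.array(a)-.5,t,np.array(b)-.5))
Z=lambda c,p,z:print(onz(c,p[0]-.5,p[1]-.5,z))
print("flange");T((258.7,232.6),(223.9,195.6))
print("neck inner");T((245.2,231.2),(223.3,183.5))
print("neck mid z.112");Z(t,(223.6,189.5),.112+.009)
print("dome ctr");T((230.,224),(221,162));Z(t,(221,162),.145)
print("handle ends");T((290,281),(187,231));T((294.2,265),(204.3,233))
Z(t,(187,231),.078);Z(t,(204,233),.078);Z(s,(290,281),.078);Z(s,(294.2,265),.078)
print("toe edge corners z.006 top");Z(t,(219.5,227),.006);Z(t,(218,242),.006)
print("heel bot side");Z(s,(280.7,291.7),0);Z(s,(297.3,295.5),0);
print("heel top");T((281.5,283.3),(190,223.5));T((298.7,287.5),(188,238.8))
print("ramp corners");T((307,176.2),(329,234.7));T((178.8,165),(321.5,107.5));
print("near inner corner");T((300.8,175.6),(328.5,228.3))
print("rail upper");T((310.8,125.5),(400.5,232.3));T((305,125.5),(400,226))
print("hinge bolts / drawbar")
E
```

```text
flange
[0.5378 0.1934 0.1139] 0.00025261295357371683
neck inner
[0.5758 0.1947 0.1154] 0.0010724269010752747
neck mid z.112
[0.556  0.1932 0.121 ]
dome ctr
[0.6271 0.1965 0.1476] 0.017926509791548344
[0.6367 0.1969 0.145 ]
handle ends
[0.4343 0.3158 0.0777] 0.0021533191970050645
[0.427  0.262  0.0737] 0.002518725935252169
[0.4332 0.3158 0.078 ]
[0.4257 0.2621 0.078 ]
[0.4354 0.316  0.078 ]
[0.4282 0.2645 0.078 ]
toe edge corners z.006 top
[0.4445 0.2242 0.006 ]
[0.3951 0.2296 0.006 ]
heel bot side
[0.4587 0.3105 0.    ]
[0.4105 0.3163 0.    ]
heel top
[0.4576 0.3123 0.0529] 0.0009394728175110314
[0.4092 0.3187 0.0524] 0.0011830703943813837
ramp corners
[ 0.4119 -0.1383  0.0049] 0.0030794579705724803
[ 0.8587 -0.1344 -0.0012] 0.018997556622375535
near inner corner
[ 0.4332 -0.1376  0.0056] 0.003627624728902844
rail upper
[ 0.4149 -0.3595  0.0413] 0.003950989724196705
[ 0.4356 -0.3607  0.0377] 0.005349258585682709
hinge bolts / drawbar
```

```bash
python3 - <<'E'
from h import *
np.set_printoptions(precision=4,suppress=True)
s,t=load("side"),load("top")
T=lambda a,b:print(*tri(s,np.array(a)-.5,t,np.array(b)-.5))
T((178.6,165),(321.6,102));T((184.6,165.4),(321.7,107.5))
# fit near rail lines in top/side by mask edges
h=cv2.cvtColor(t["image"],cv2.COLOR_RGB2HSV);m=cv2.inRange(h,(18,120,60),(35,255,255))>0
g=[]
for u in range(334,396):
    v=np.where(m[215:245,u])[0]+215; g.append((u,v.mean()))
g=np.array(g);p=np.polyfit(g[:,0],g[:,1],1);print("top near rail mid",p)
g=[]
for u in range(328,360):
    v=np.where(m[90:115,u])[0]+90; g.append((u,v.mean()))
g=np.array(g);q=np.polyfit(g[:,0],g[:,1],1);print("far",q)
for pp,u0,u1 in((p,330,398),(q,325,380)):
    for z0 in (0,.005):
        # intersect with sloped plane z=z0+tan(.12)*(-.138-y)
        pts=[]
        for u in(u0,u1):
            o,d=ray(t,u,np.polyval(pp,u));k=np.tan(.12);a=(z0+k*(-.138-o[1])-o[2])/(d[2]+k*d[1]);pts.append(o+a*d)
        dd=pts[1]-pts[0];print(z0,pts,"yaw",np.arctan2(dd[0],-dd[1]))
# green drawbar midline top
gm=cv2.inRange(h,(65,60,40),(95,255,255))>0
g=[]
for u in range(282,353):
    v=np.where(gm[145:175,u])[0]+145
    if len(v)>5:g.append((u,v.mean(),len(v)))
g=np.array(g);print(g[::10])
p=np.polyfit(g[:,0],g[:,1],1)
for z in(.12,.14):
    a=onz(t,282,np.polyval(p,282),z);b=onz(t,352,np.polyval(p,352),z);d=b-a;print(z,a,b,"yaw",np.arctan2(d[0],-d[1]))
# hinge bolts: top (358.5,144.5),(360,170.5)->far/near ; side (232,125),(257,126.5)
T((231.8,125),(360,144.7));T((257,126.5),(361.3,170.3))
E
```

```text
[ 0.8682 -0.135   0.0009] 0.001002899065614967
[ 0.8467 -0.134   0.0033] 0.0005692505715239834
top near rail mid [ -0.0319 241.8611]
far [ -0.0848 131.4463]
0 [array([ 0.4197, -0.1443,  0.0008]), array([ 0.4215, -0.3589,  0.0266])] yaw 0.008411430658104936
0.005 [array([ 0.4197, -0.1436,  0.0057]), array([ 0.4215, -0.3572,  0.0314])] yaw 0.008411430658105
0 [array([ 0.8585, -0.148 ,  0.0012]), array([ 0.8604, -0.331 ,  0.0233])] yaw 0.010193543156571366
0.005 [array([ 0.8567, -0.1472,  0.0061]), array([ 0.8586, -0.3294,  0.0281])] yaw 0.010193543156571285
[[282.  161.   11. ]
 [292.  160.   11. ]
 [302.  159.5  10. ]
 [312.  159.   11. ]
 [322.  158.5  10. ]
 [332.  157.5  10. ]]
0.12 [0.6389 0.0108 0.12  ] [ 0.6442 -0.2032  0.12  ] yaw 0.024792862204074183
0.14 [0.6349 0.0115 0.14  ] [ 0.6401 -0.1986  0.14  ] yaw 0.024792862204073774
[ 0.684  -0.2261  0.1293] 0.006154160585164856
[ 0.6    -0.2234  0.1362] 0.0011460870037467727
```

```bash
python3 - <<'E'
from h import *
from scipy.optimize import brentq
np.set_printoptions(precision=4,suppress=True)
s,t=load("side"),load("top");k=np.tan(.12);n=np.array([0,np.sin(.12),np.cos(.12)])
def C(y,z0): return np.array([0,y,z0+k*(-.137-y)])+.0625*n
def dist(c,p,y,z0):
    o,d=ray(c,p[0]-.5,p[1]-.5);d2=d[1:]/np.linalg.norm(d[1:]);w=C(y,z0)[1:]-o[1:];return abs(w[0]*d2[1]-w[1]*d2[0])-.0625
for z0 in(0,.003,.006):
  for nm,c,p in(("top",t,(362.9,210.8)),("side",s,(292.,142.6))):
    ys=np.linspace(-.45,-.2,500);f=[dist(c,p,y,z0) for y in ys];r=[brentq(lambda y:dist(c,p,y,z0),ys[i],ys[i+1]) for i in range(499) if f[i]*f[i+1]<0];print(z0,nm,r)
    # x at tangent
    y=max(r);o,d=ray(c,p[0]-.5,p[1]-.5);a=np.dot(C(y,z0)[1:]-o[1:],d[1:])/np.dot(d[1:],d[1:]);print("tangent pt",o+a*d)
# x edges
print(onz(t,370-.5,204.2-.5,.11),onz(t,370-.5,217.0-.5,.11))
print(onz(s,290.3-.5-1.5,132-.5,.07),onz(s,298.5-.5,132-.5,.07))
E
```

```text
0 top [-0.3064329061489259]
tangent pt [ 0.483  -0.2383  0.0673]
0 side [-0.31366494315186383]
tangent pt [ 0.4784 -0.2628  0.0383]
0.003 top [-0.30570325132511156]
tangent pt [ 0.4828 -0.2376  0.0702]
0.003 side [-0.3108962340836532]
tangent pt [ 0.4783 -0.2601  0.041 ]
0.006 top [-0.3049735965012972]
tangent pt [ 0.4827 -0.2369  0.0731]
0.006 side [-0.3081275250154426]
tangent pt [ 0.4782 -0.2573  0.0437]
[ 0.5002 -0.2502  0.11  ] [ 0.4615 -0.2478  0.11  ]
[ 0.4933 -0.2824  0.07  ] [ 0.4589 -0.287   0.07  ]
```

Call:
send_rows([
  {"xyz":[26.5,81.5,-6],"turn":[0,0,1.13],"jaw":1},
  {"xyz":[26.5,81.5,-6],"turn":[0,0,1.13],"jaw":1},
  {"xyz":[26.5,81.5,-6],"turn":[0,0,1.13],"jaw":1},
  {"xyz":[26.5,81.5,-6],"turn":[0,0,1.13],"jaw":1},
  {"xyz":[26.5,81.5,-6],"turn":[0,0,1.13],"jaw":1},
  {"xyz":[26.5,81.5,-6],"turn":[0,0,1.13],"jaw":1},
  {"xyz":[26.5,81.5,-6],"turn":[0,0,1.13],"jaw":1},
  {"xyz":[26.5,81.5,-6],"turn":[0,0,1.13],"jaw":1},
  {"xyz":[26.5,81.5,-6],"turn":[0,0,1.13],"jaw":1},
  {"xyz":[26.5,81.5,-6],"turn":[0,0,1.13],"jaw":1},
])

```text
time: 1.1
ee_pos: [0.3184, -0.0485, 0.3695]
ee_rot: [2.368, 2.063, 0.001]
wrist_force: [1.1, 0.2, -0.6]
gripper_width: 0.0852
```

Call:
send_rows([
  {"xyz":[5,15,-2],"turn":[0,0,0],"jaw":1},
  {"xyz":[11,33.5,-4.5],"turn":[0,0,0],"jaw":1},
  {"xyz":[11,33.5,-4.5],"turn":[0,0,0],"jaw":1},
  {"xyz":[11,33.5,-4.5],"turn":[0,0,0],"jaw":1},
  {"xyz":[11,33.5,-4.5],"turn":[0,0,0],"jaw":1},
  {"xyz":[11,33.5,-4.5],"turn":[0,0,0],"jaw":1},
  {"xyz":[11,33.5,-4.5],"turn":[0,0,0],"jaw":1},
  {"xyz":[11,33.5,-4.5],"turn":[0,0,0],"jaw":1},
  {"xyz":[11,33.5,-4.5],"turn":[0,0,0],"jaw":1},
  {"xyz":[11,33.5,-4.5],"turn":[0,0,0],"jaw":1},
])

```text
time: 2.1
ee_pos: [0.4285, 0.2837, 0.3246]
ee_rot: [2.368, 2.063, -0.002]
wrist_force: [0.2, 0.6, -0.3]
gripper_width: 0.0858
```

```bash
python3 - <<'E'
from rig import *
from h import *
s=state();print(s["ee_pos"],s["ee_rot"],s["qpos"])
c=read_camera("side");np.savez("pics/side1.npz",**c);crop(c,220,180,380,300,5,"s1.png")
E
```

```text
[0.42851171 0.28369763 0.32463124] [ 2.36843348e+00  2.06333590e+00 -1.89859760e-03] [ 4.74655435e-01  3.72972222e-02  1.58289787e+00 -7.18370096e-04
  1.52246560e+00  6.12160199e-01]
```

View pics/s1.png

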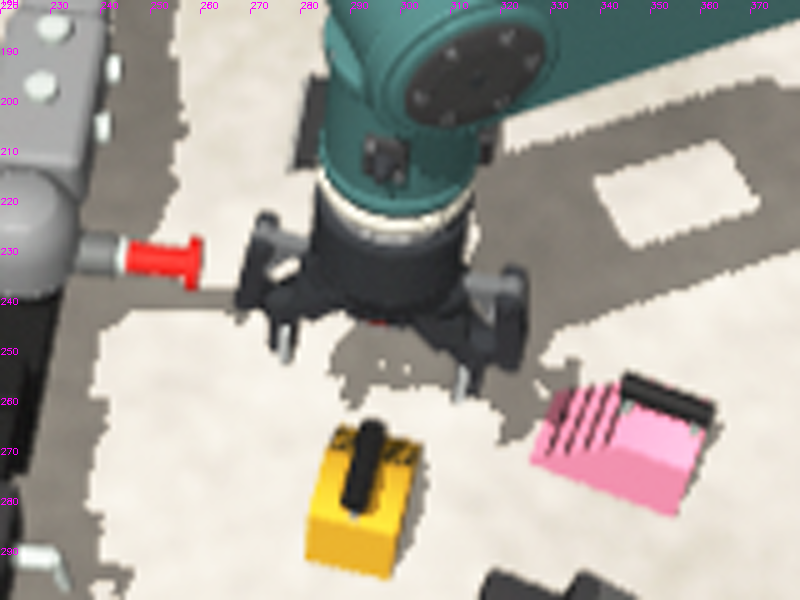

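Call:
send_rows([
  {"xyz":[0.15,0.6,-2],"turn":[0,0,0],"jaw":1},
  {"xyz":[0.15,0.6,-4],"turn":[0,0,0],"jaw":1},
  {"xyz":[0.15,0.6,-6],"turn":[0,0,0],"jaw":1},
  {"xyz":[0.15,0.6,-7.5],"turn":[0,0,0],"jaw":1},
  {"xyz":[0.15,0.6,-8.8],"turn":[0,0,0],"jaw":1},
  {"xyz":[0.15,0.6,-8.8],"turn":[0,0,0],"jaw":1},
], grip_force=30)

```text
time: 2.75
ee_pos: [0.4296, 0.2891, 0.2354]
ee_rot: [-2.37, -2.062, 0.005]
wrist_force: [-0.8, 0.7, 0.1]
gripper_width: 0.0856
```

```bash
python3 - <<'E'
from rig import *
from h import *
c=read_camera("side");np.savez("pics/side2.npz",**c);crop(c,240,220,340,300,8,"s2.png");print(state()["ee_pos"])
E
```

```text
[0.43006268 0.28952    0.23657764]
```

View pics/s2.png

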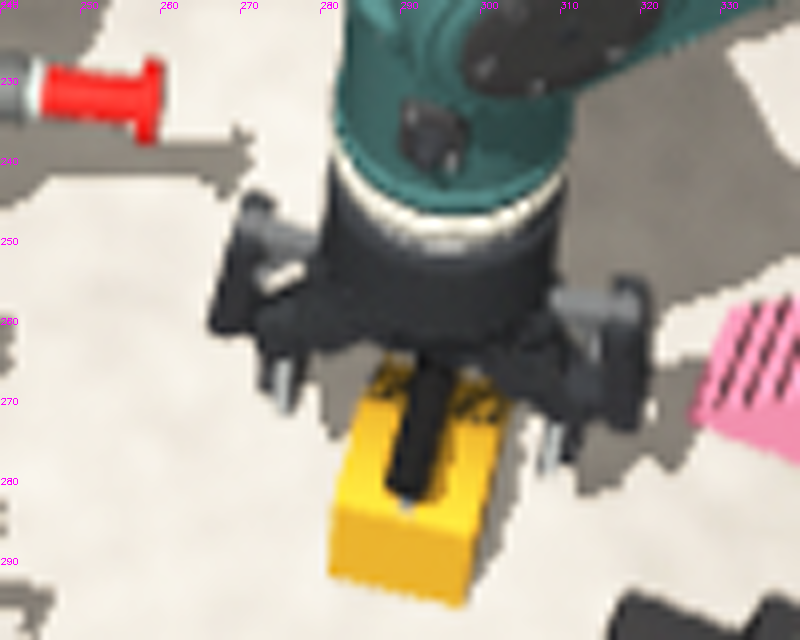

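Call:
send_rows([
  {"xyz":[0,0,0],"turn":[0,0,0],"jaw":0},
  {"xyz":[0,0,0],"turn":[0,0,0],"jaw":0},
  {"xyz":[0,0,0],"turn":[0,0,0],"jaw":0},
  {"xyz":[0,0,0],"turn":[0,0,0],"jaw":0},
  {"xyz":[0,0,0],"turn":[0,0,0],"jaw":0},
  {"xyz":[0,0,0],"turn":[0,0,0],"jaw":0},
  {"xyz":[0,0,0],"turn":[0,0,0],"jaw":0},
  {"xyz":[0,0,0],"turn":[0,0,0],"jaw":0},
], grip_force=40)

```text
time: 3.6
ee_pos: [0.4302, 0.2907, 0.2372]
ee_rot: [-2.368, -2.064, -0.0]
wrist_force: [-3.0, 1.1, 3.9]
gripper_width: 0.0145
```

Call:
send_rows([
  {"xyz":[0,0,2],"turn":[0,0,0],"jaw":0},
  {"xyz":[0,0,5],"turn":[0,0,0],"jaw":0},
  {"xyz":[0,0,9],"turn":[0,0,0],"jaw":0},
  {"xyz":[0,-2,12],"turn":[0,0,0],"jaw":0},
  {"xyz":[0,-6,12],"turn":[0,0,0.02],"jaw":0},
  {"xyz":[0.5,-10,12],"turn":[0,0,0.05],"jaw":0},
  {"xyz":[1,-14.5,12],"turn":[-0.02,0.001,0.08],"jaw":0},
  {"xyz":[2,-19,12],"turn":[-0.05,0.002,0.11],"jaw":0},
  {"xyz":[3,-23.5,12],"turn":[-0.08,0.006,0.146],"jaw":0},
  {"xyz":[4,-28,12],"turn":[-0.12,0.009,0.146],"jaw":0},
])

```text
time: 4.6
ee_pos: [0.4701, 0.0086, 0.3552]
ee_rot: [2.149, 2.171, -0.134]
wrist_force: [1.0, 0.1, -4.2]
gripper_width: 0.0146
```

Call:
send_rows([
  {"xyz":[1,-4.5,0],"turn":[0,0,0],"jaw":0},
  {"xyz":[1,-9,-1],"turn":[0,0,0],"jaw":0},
  {"xyz":[1,-13,-3],"turn":[0,0,0],"jaw":0},
  {"xyz":[1,-16,-5],"turn":[0,0,0],"jaw":0},
  {"xyz":[1,-17,-7],"turn":[0,0,0],"jaw":0},
  {"xyz":[1,-17,-8],"turn":[0,0,0],"jaw":0},
  {"xyz":[1,-17,-8],"turn":[0,0,0],"jaw":0},
  {"xyz":[1,-17,-8],"turn":[0,0,0],"jaw":0},
])

```text
time: 5.4
ee_pos: [0.4804, -0.1589, 0.2767]
ee_rot: [2.149, 2.171, -0.131]
wrist_force: [0.6, -0.1, -3.2]
gripper_width: 0.0144
```

```bash
python3 - <<'E'
from rig import *
from h import *
for n,b,f in(("side",(230,90,340,190),7),("top",(300,160,420,250),6)):
    c=read_camera(n);np.savez(f"pics/{n}3.npz",**c);crop(c,*b,f,n+"3.png")
s=state();print(s["ee_pos"],s["ee_rot"],s["wrist_force"],s["gripper_width"],s["qpos"])
E
```

```text
[ 0.4807753  -0.15888244  0.278069  ] [ 2.14680556  2.16930757 -0.12929145] [ 0.19693481  0.29290243 -2.82424177] 0.014388934065443015 [-0.39794948  0.03951056  1.67843704 -0.11303404  1.37561172 -0.38909741]
```

View pics/side3.png

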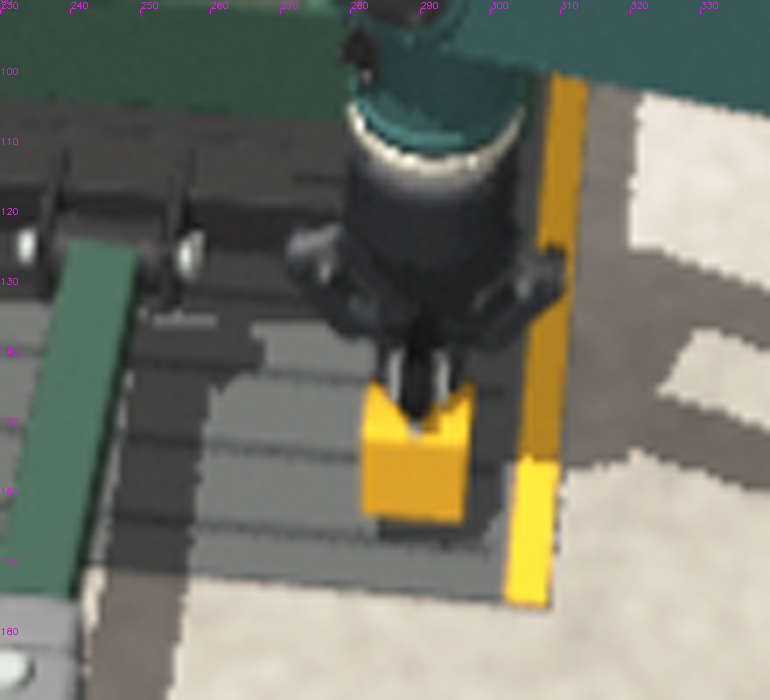

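View pics/top3.png

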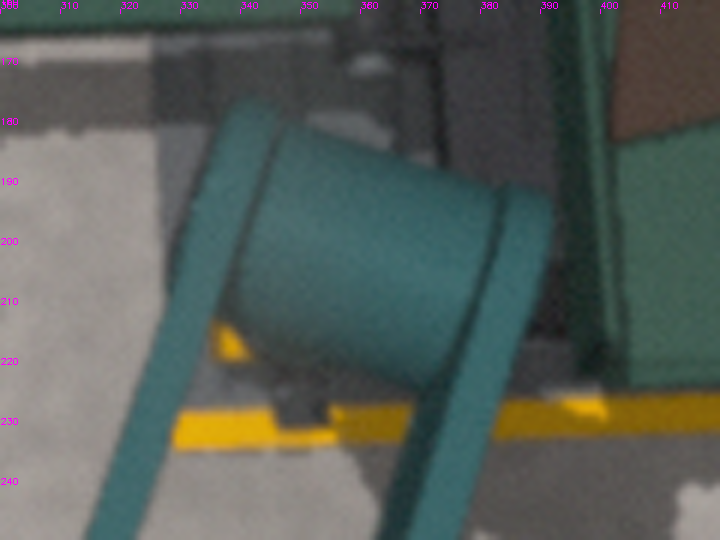

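```bash
cat >> h.py <<'E'
from scipy.spatial.transform import Rotation as Ro
F=np.array([.481,-.307,.0235])
xt=np.array([-.009,np.cos(.12),-np.sin(.12)]);xt/=np.linalg.norm(xt)
yt=np.cross([0,np.sin(.12),np.cos(.12)],xt);yt/=np.linalg.norm(yt);zt=np.cross(xt,yt)
RT=np.c_[xt,yt,zt]
def tf(p): return RT.T@(np.asarray(p)-F)
E
python3 - <<'E'
from rig import *
from h import *
np.set_printoptions(precision=4,suppress=True)
st=state();R=Ro.from_rotvec(st["ee_rot"]).as_matrix();print(RT.T@R)
print("tcp in tyre",tf(st["ee_pos"]))
hd=st["ee_pos"]+.159*R[:,2]; X=R[:,0]*np.sign(-R[1,0]);Zc=-R[:,2];Y=np.cross(Zc,X);o=hd-.078*Zc+.02*X
print("chock o, toe in tyre",tf(o),tf(o+.045*X))
s=load("side",3)
for yy in(.025,-.025):
    print(proj(s,o-.045*X+yy*Y)+.5, proj(s,o-.045*X+yy*Y+.055*Zc)+.5)
# observed heel corners on the plane perpendicular to X through the heel
for p in((281.2,163.7),(296.2,164.8),(281.7,153.3),(296.7,154)):
    oo,d=ray(s,p[0]-.5,p[1]-.5);h=o-.045*X;a=((h-oo)@X)/(d@X);q=oo+a*d-o;print("obs chock coords",q@Y,q@Zc)
E
```

```text
[[ 1.      0.0013 -0.0013]
 [ 0.0013 -1.     -0.0022]
 [-0.0013  0.0022 -1.    ]]
tcp in tyre [ 0.1166 -0.0008  0.2705]
chock o, toe in tyre [ 0.0963 -0.0014  0.0335] [ 0.0513 -0.0014  0.0336]
[[281.5212 161.672 ]] [[281.9451 151.86  ]]
[[295.9471 162.9601]] [[296.8102 153.1655]]
obs chock coords 0.025813248353477064 -0.011908220567882773
obs chock coords -0.026432300415549035 -0.010490717026924558
obs chock coords 0.025616807502809424 0.04704379540142032
obs chock coords -0.024877662514776397 0.05042320657844485
```

Call:
send_rows([
  {"xyz":[0,-0.12,-1.0],"turn":[0,0,0],"jaw":0},
  {"xyz":[0,-0.24,-2.0],"turn":[0,0,0],"jaw":0},
  {"xyz":[0,-0.29,-2.4],"turn":[0,0,0],"jaw":0},
  {"xyz":[0,-0.32,-2.7],"turn":[0,0,0],"jaw":0},
  {"xyz":[0,-0.32,-2.7],"turn":[0,0,0],"jaw":0},
  {"xyz":[0,-0.32,-2.7],"turn":[0,0,0],"jaw":0},
])

```text
time: 6.1
ee_pos: [0.4804, -0.1629, 0.25]
ee_rot: [2.149, 2.169, -0.131]
wrist_force: [-0.6, -0.3, -3.8]
gripper_width: 0.0145
```

Call:
send_rows([
  {"xyz":[0,-0.02,-0.15],"turn":[0,0,0],"jaw":0},
  {"xyz":[0,-0.04,-0.3],"turn":[0,0,0],"jaw":0},
  {"xyz":[0,-0.04,-0.3],"turn":[0,0,0],"jaw":0},
])

```text
time: 6.4
ee_pos: [0.4805, -0.1625, 0.2484]
ee_rot: [2.15, 2.169, -0.128]
wrist_force: [-2.9, 5.6, 5.8]
gripper_width: 0.0148
```

```bash
python3 - <<'E'
from rig import *
from h import *
for n,b,f in(("side",(250,100,330,185),7),):
    c=read_camera(n);np.savez(f"pics/{n}4.npz",**c);crop(c,*b,f,n+"4.png")
s=state();print(s["ee_pos"],tf(s["ee_pos"]),s["wrist_force"],s["wrist_torque"])
E
```

```text
[ 0.48052628 -0.1624686   0.24849135] [ 0.11655736 -0.00057527  0.24067553] [-2.40853814  6.11472832  5.07485621] [ 0.75353587  0.44258246 -0.12531736]
```

View pics/side4.png

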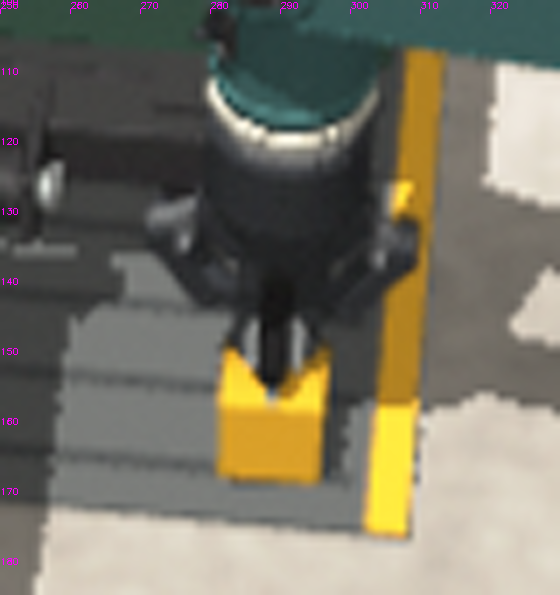

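```bash
python3 - <<'E'
from rig import *
from h import *
np.set_printoptions(precision=4,suppress=True)
s=load("side",4)
for dz in(0,.003,.0045):
  for p in((281.0,167.5),(295,168.8)):
    o,d=ray(s,p[0]-.5,p[1]-.5);h=F+zt*dz;a=((h-o)@zt)/(d@zt);print(dz,tf(o+a*d))
E
```

```text
0 [ 0.1419 -0.0273  0.    ]
0 [0.1421 0.0221 0.    ]
0.003 [ 0.1441 -0.0272  0.003 ]
0.003 [0.1443 0.0221 0.003 ]
0.0045 [ 0.1452 -0.0271  0.0045]
0.0045 [0.1454 0.0222 0.0045]
```

Call:
send_rows([
  {"xyz":[0,0.02,0.2],"turn":[0,0,0],"jaw":0},
  {"xyz":[0.0,-0.35,0.25],"turn":[0,0,0],"jaw":0},
  {"xyz":[0,-0.75,0.29],"turn":[0,0,0],"jaw":0},
  {"xyz":[0,-1.1,0.33],"turn":[0,0,0],"jaw":0},
  {"xyz":[0,-1.4,0.37],"turn":[0,0,0],"jaw":0},
  {"xyz":[0,-1.4,0.37],"turn":[0,0,0],"jaw":0},
  {"xyz":[0,-1.4,0.37],"turn":[0,0,0],"jaw":0},
])

```text
time: 7.15
ee_pos: [0.4804, -0.1774, 0.2506]
ee_rot: [2.149, 2.169, -0.131]
wrist_force: [0.4, 1.4, -0.4]
gripper_width: 0.0146
```

Call:
send_rows([
  {"xyz":[0,-0.1,0.01],"turn":[0,0,0],"jaw":0},
  {"xyz":[0,-0.2,0.025],"turn":[0,0,0],"jaw":0},
  {"xyz":[0,-0.2,0.025],"turn":[0,0,0],"jaw":0},
])

```text
time: 7.45
ee_pos: [0.4803, -0.1789, 0.251]
ee_rot: [2.15, 2.17, -0.13]
wrist_force: [0.1, 4.0, 1.2]
gripper_width: 0.0142
```

Call:
send_rows([
  {"xyz":[0,-0.1,0.01],"turn":[0,0,0],"jaw":0},
  {"xyz":[0,-0.2,0.025],"turn":[0,0,0],"jaw":0},
  {"xyz":[0,-0.2,0.025],"turn":[0,0,0],"jaw":0},
])

```text
time: 7.75
ee_pos: [0.4803, -0.181, 0.2512]
ee_rot: [2.15, 2.17, -0.13]
wrist_force: [0.4, 4.5, 1.6]
gripper_width: 0.0143
```

Call:
send_rows([
  {"xyz":[0,-0.1,0.01],"turn":[0,0,0],"jaw":0},
  {"xyz":[0,-0.2,0.025],"turn":[0,0,0],"jaw":0},
  {"xyz":[0,-0.2,0.025],"turn":[0,0,0],"jaw":0},
])

```text
time: 8.05
ee_pos: [0.4803, -0.183, 0.2514]
ee_rot: [2.15, 2.17, -0.13]
wrist_force: [0.1, 4.6, 2.5]
gripper_width: 0.0147
```

Call:
send_rows([
  {"xyz":[0,-0.1,0.01],"turn":[0,0,0],"jaw":0},
  {"xyz":[0,-0.2,0.025],"turn":[0,0,0],"jaw":0},
  {"xyz":[0,-0.2,0.025],"turn":[0,0,0],"jaw":0},
])

```text
time: 8.35
ee_pos: [0.4803, -0.1851, 0.2516]
ee_rot: [2.15, 2.17, -0.13]
wrist_force: [-0.2, 4.1, 3.5]
gripper_width: 0.0147
```

```bash
python3 - <<'E'
from rig import *
from h import *
for n,b,f in(("side",(250,100,330,185),7),):
    c=read_camera(n);np.savez(f"pics/{n}5.npz",**c);crop(c,*b,f,n+"5.png")
s=state();print(s["ee_pos"],tf(s["ee_pos"]),s["wrist_force"],s["wrist_torque"])
E
```

```text
[ 0.48029005 -0.18503046  0.2515795 ] [ 9.37911017e-02 -1.34136883e-04  2.41040540e-01] [-0.49744192  4.57622824  2.87109152] [ 0.75124816 -0.07402644  0.04391109]
```

View pics/side5.png

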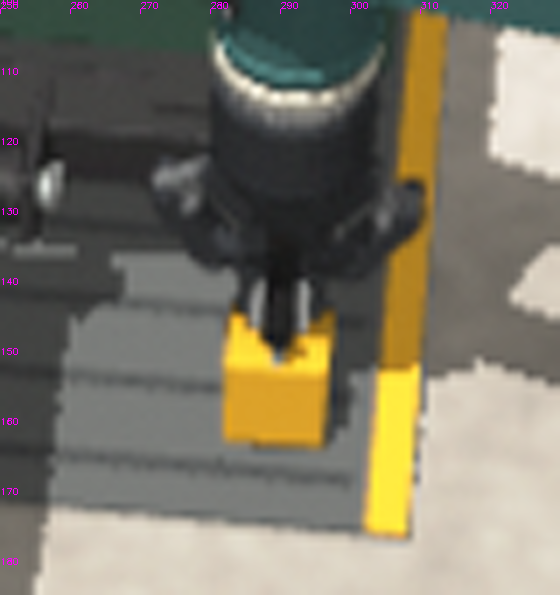

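Call:
send_rows([
  {"xyz":[0,-0.1,0.01],"turn":[0,0,0],"jaw":0},
  {"xyz":[0,-0.2,0.025],"turn":[0,0,0],"jaw":0},
  {"xyz":[0,-0.2,0.025],"turn":[0,0,0],"jaw":0},
])

```text
time: 8.7
ee_pos: [0.4803, -0.1871, 0.2518]
ee_rot: [2.15, 2.17, -0.131]
wrist_force: [-0.7, 6.3, 3.1]
gripper_width: 0.0146
```

Call:
send_rows([
  {"xyz":[0,-0.1,0.01],"turn":[0,0,0],"jaw":0},
  {"xyz":[0,-0.2,0.025],"turn":[0,0,0],"jaw":0},
  {"xyz":[0,-0.2,0.025],"turn":[0,0,0],"jaw":0},
])

```text
time: 9.0
ee_pos: [0.4803, -0.1888, 0.2522]
ee_rot: [2.15, 2.17, -0.129]
wrist_force: [-0.6, 5.4, 3.4]
gripper_width: 0.0145
```

```bash
python3 - <<'E'
from rig import *
from h import *
np.set_printoptions(precision=4,suppress=True)
c=read_camera("side");np.savez(f"pics/side6.npz",**c);crop(c,265,105,315,175,11,"side6.png")
c=read_camera("top");np.savez(f"pics/top6.npz",**c);crop(c,320,180,400,245,9,"top6.png")
s=state();print(s["ee_pos"],tf(s["ee_pos"]),s["wrist_force"],s["wrist_torque"])
E
```

```text
[ 0.4803 -0.1888  0.2521] [ 0.09   -0.0001  0.2412] [-1.2989  6.4734  3.8284] [ 0.9419 -0.0402  0.1111]
```

View pics/side6.png

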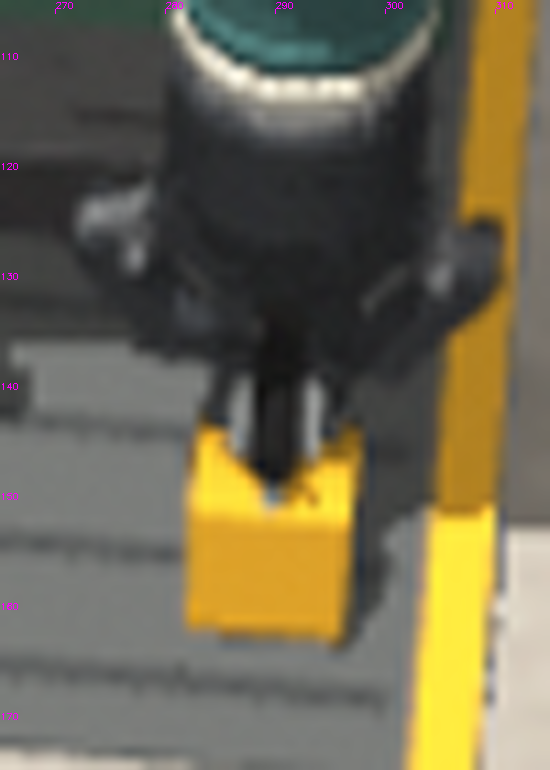

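View pics/top6.png

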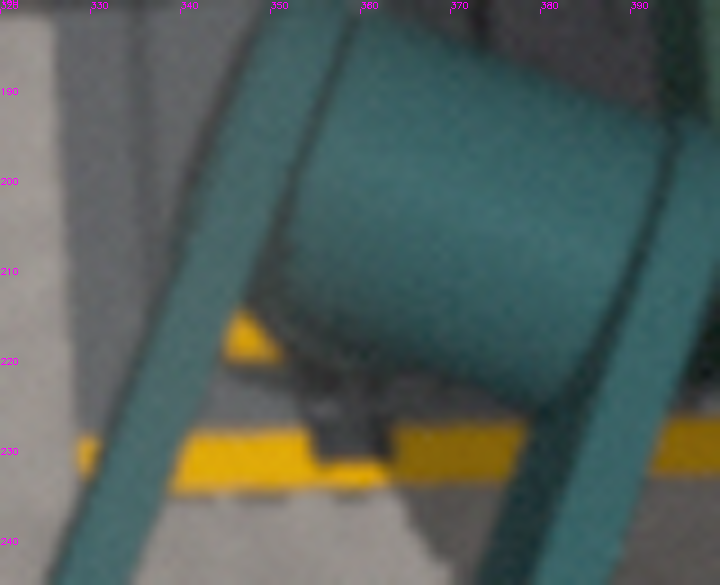

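```bash
cat >> h.py <<'E'
def heel(s,ps,dz=.0035):
  for p in ps:
    o,d=ray(s,p[0]-.5,p[1]-.5);h=F+zt*dz;a=((h-o)@zt)/(d@zt);print(tf(o+a*d))
E
python3 - <<'E'
from h import *
np.set_printoptions(precision=4,suppress=True)
heel(load("side",4),((281.0,167.5),(295,168.8)))
heel(load("side",5),((281.7,162.5),(295.7,163.8)))
heel(load("side",6),((282,161.8),(296.2,163.2)))
E
```

```text
[ 0.1445 -0.0271  0.0035]
[0.1447 0.0221 0.0035]
[ 0.1225 -0.0268  0.0035]
[0.1227 0.0228 0.0035]
[ 0.1193 -0.026   0.0035]
[0.1199 0.0244 0.0035]
```

Call:
send_rows([
  {"xyz":[0,-0.1,0.01],"turn":[0,0,0],"jaw":0},
  {"xyz":[0,-0.2,0.025],"turn":[0,0,0],"jaw":0},
  {"xyz":[0,-0.2,0.025],"turn":[0,0,0],"jaw":0},
])

```text
time: 9.4
ee_pos: [0.4803, -0.1899, 0.2527]
ee_rot: [2.152, 2.171, -0.126]
wrist_force: [-1.6, 9.6, 6.2]
gripper_width: 0.0143
```

Call:
send_rows([
  {"xyz":[0,0.1,-0.05],"turn":[0,0,0],"jaw":0},
  {"xyz":[0,0.2,-0.1],"turn":[0,0,0],"jaw":0},
  {"xyz":[0,0.2,-0.1],"turn":[0,0,0],"jaw":0},
  {"xyz":[0,0.2,-0.1],"turn":[0,0,0],"jaw":0},
])

```text
time: 9.8
ee_pos: [0.4803, -0.1885, 0.2519]
ee_rot: [2.15, 2.17, -0.129]
wrist_force: [-1.6, 7.5, 5.9]
gripper_width: 0.0144
```

Call:
send_rows([
  {"xyz":[0,0,0],"turn":[0,0,0],"jaw":0.5},
  {"xyz":[0,0,0],"turn":[0,0,0],"jaw":0.5},
  {"xyz":[0,0,0],"turn":[0,0,0],"jaw":0.5},
  {"xyz":[0,0,0],"turn":[0,0,0],"jaw":0.5},
  {"xyz":[0,0,0],"turn":[0,0,0],"jaw":0.5},
])

```text
time: 10.3
ee_pos: [0.4802, -0.1893, 0.251]
ee_rot: [2.15, 2.169, -0.132]
wrist_force: [0.7, 0.0, -0.0]
gripper_width: 0.043
```

```bash
python3 - <<'E'
from rig import *
from h import *
np.set_printoptions(precision=4,suppress=True)
c=read_camera("side");np.savez(f"pics/side7.npz",**c);crop(c,265,105,315,175,11,"side7.png")
s=state();print(s["ee_pos"],tf(s["ee_pos"]),s["wrist_force"],s["gripper_width"])
E
```

```text
[ 0.4802 -0.1893  0.2511] [ 0.0896 -0.      0.2401] [-0.0188  0.7137  0.6197] 0.04248776019961788
```

View pics/side7.png

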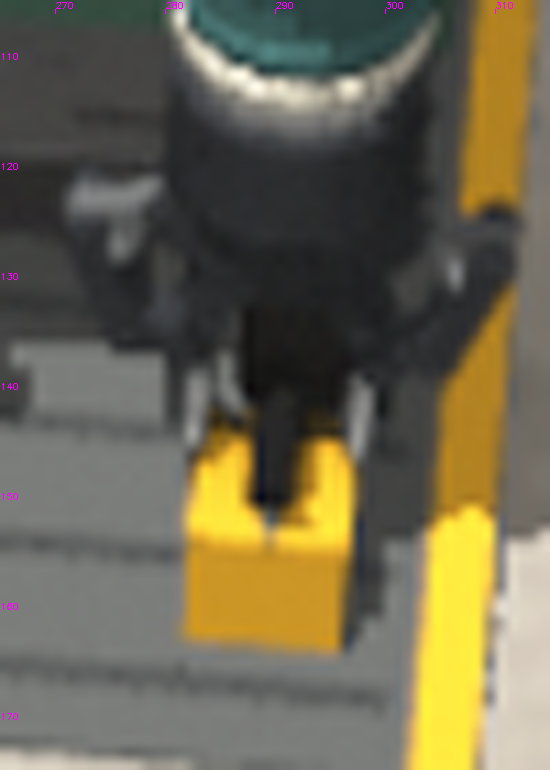

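Call:
send_rows([
  {"xyz":[0,0,0],"turn":[0,0,0],"jaw":1},
  {"xyz":[0,0,0],"turn":[0,0,0],"jaw":1},
  {"xyz":[0,0.25,2],"turn":[0,0,0],"jaw":1},
  {"xyz":[0,0.6,5],"turn":[0,0,0],"jaw":1},
  {"xyz":[0,1.2,10],"turn":[0,0,0],"jaw":1},
  {"xyz":[-2,5,12],"turn":[0,0,0],"jaw":1},
  {"xyz":[-4,10,12],"turn":[0,0,0],"jaw":1},
  {"xyz":[-6,14,12],"turn":[0,0,0],"jaw":1},
  {"xyz":[-6,18,12],"turn":[0,0,0],"jaw":1},
  {"xyz":[-6,22,12],"turn":[0,0,0],"jaw":1},
])

```text
time: 11.35
ee_pos: [0.4193, 0.0324, 0.3718]
ee_rot: [2.149, 2.168, -0.129]
wrist_force: [0.5, -0.1, -0.5]
gripper_width: 0.0854
```

```bash
python3 - <<'E'
from rig import *
from h import *
np.set_printoptions(precision=4,suppress=True)
c=read_camera("side");np.savez(f"pics/side8.npz",**c);crop(c,265,100,325,175,8,"side8.png")
c=read_camera("top");np.savez(f"pics/top8.npz",**c);crop(c,320,190,400,240,9,"top8.png")
s=state();print(s["ee_pos"],s["ee_rot"],s["wrist_force"],s["gripper_width"],s["time"],s["qpos"])
E
```

```text
[0.4196 0.0345 0.3716] [ 2.1428  2.1774 -0.1272] [ 0.105  -0.4517  0.0157] 0.08550413445279201 11.45 [-0.0101 -0.1926  1.7051 -0.1184  1.626  -0.0329]
```

View pics/side8.png

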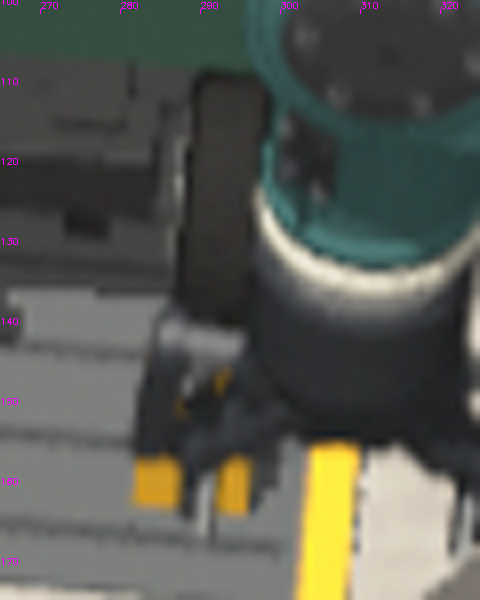

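View pics/top8.png

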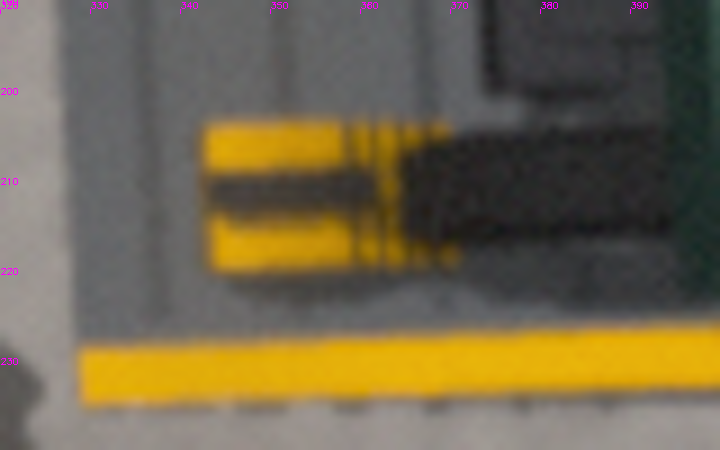

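```bash
python3 - <<'E'
from h import *
np.set_printoptions(precision=4,suppress=True)
t=load("top",8)
for nm,p,dz in(("toe near",(370.7,219.5),.0095),("toe far",(370,203.7),.0095),("heel near top",(342.7,219.8),.0585),("heel far top",(341.8,203.8),.0585)):
    o,d=ray(t,p[0]-.5,p[1]-.5);h=F+zt*dz;a=((h-o)@zt)/(d@zt);print(nm,tf(o+a*d))
E
```

```text
toe near [0.035  0.0245 0.0095]
toe far [ 0.0336 -0.0268  0.0095]
heel near top [0.1272 0.0234 0.0585]
heel far top [ 0.127  -0.027   0.0585]
```

```bash
python3 - <<'E'
from rig import *
from h import *
np.set_printoptions(precision=4,suppress=True)
s=state();R=Ro.from_rotvec(s["ee_rot"])
y=np.array([-.025,1,0]);y/=np.linalg.norm(y);z=np.array([0,0,-1.]);x=np.cross(y,z)
Rt=Ro.from_matrix(np.c_[x,y,z]);print((Rt*R.inv()).as_rotvec(), s["ee_pos"])
E
```

```text
[0.0913 0.0946 1.5777] [0.4196 0.0345 0.3716]
```

Call:
send_rows([
  {"xyz":[1,1.5,0],"turn":[0.009,0.009,0.14],"jaw":1},
  {"xyz":[2.5,3,0],"turn":[0.017,0.018,0.29],"jaw":1},
  {"xyz":[3.5,4.5,0],"turn":[0.025,0.026,0.43],"jaw":1},
  {"xyz":[5,6,0],"turn":[0.033,0.034,0.57],"jaw":1},
  {"xyz":[6,7.5,0],"turn":[0.041,0.043,0.71],"jaw":1},
  {"xyz":[7.5,9,0],"turn":[0.049,0.051,0.85],"jaw":1},
  {"xyz":[9,10.5,0],"turn":[0.057,0.059,0.99],"jaw":1},
  {"xyz":[10.5,12,0],"turn":[0.065,0.068,1.13],"jaw":1},
  {"xyz":[12,14,0],"turn":[0.074,0.077,1.28],"jaw":1},
  {"xyz":[13.7,16,0],"turn":[0.0826,0.0856,1.428],"jaw":1},
])

```text
time: 12.45
ee_pos: [0.5582, 0.1906, 0.3711]
ee_rot: [0.198, 3.125, -0.017]
wrist_force: [-0.1, -0.1, 0.4]
gripper_width: 0.0854
```

```bash
python3 - <<'E'
from rig import *
from h import *
np.set_printoptions(precision=4,suppress=True)
s=state();R=Ro.from_rotvec(s["ee_rot"])
y=np.array([-.025,1,0]);y/=np.linalg.norm(y);z=np.array([0,0,-1.]);x=np.cross(y,z)
Rt=Ro.from_matrix(np.c_[x,y,z]);print((Rt*R.inv()).as_rotvec(), s["ee_pos"],s["qpos"])
E
```

```text
[0.0108 0.0107 0.1514] [0.5582 0.1906 0.3711] [ 0.2365  0.1825  1.3305 -0.0135  1.6217 -1.2086]
```

Call:
send_rows([
  {"xyz":[-0.1,0.2,-1],"turn":[0.01,0.01,0.14],"jaw":1},
  {"xyz":[-0.1,0.2,-4],"turn":[0.0105,0.0105,0.15],"jaw":1},
  {"xyz":[-0.1,0.2,-6],"turn":[0.0105,0.0105,0.15],"jaw":1},
  {"xyz":[-0.1,0.2,-6],"turn":[0.0105,0.0105,0.15],"jaw":1},
  {"xyz":[-0.1,0.2,-6],"turn":[0.0105,0.0105,0.15],"jaw":1},
])

```text
time: 12.95
ee_pos: [0.5566, 0.1923, 0.3112]
ee_rot: [0.028, -3.141, 0.001]
wrist_force: [0.2, 0.6, 0.7]
gripper_width: 0.0856
```

```bash
python3 - <<'E'
from rig import *
from h import *
np.set_printoptions(precision=4,suppress=True)
c=read_camera("side");np.savez(f"pics/side9.npz",**c);crop(c,215,180,315,260,8,"side9.png")
c=read_camera("top");np.savez(f"pics/top9.npz",**c);crop(c,190,140,270,210,8,"top9.png")
s=state();print(s["ee_pos"],s["ee_rot"])
# check unlocked neck points in original
E
```

```text
[0.5569 0.1926 0.3131] [-0.0282  3.138   0.0009]
```

View pics/side9.png

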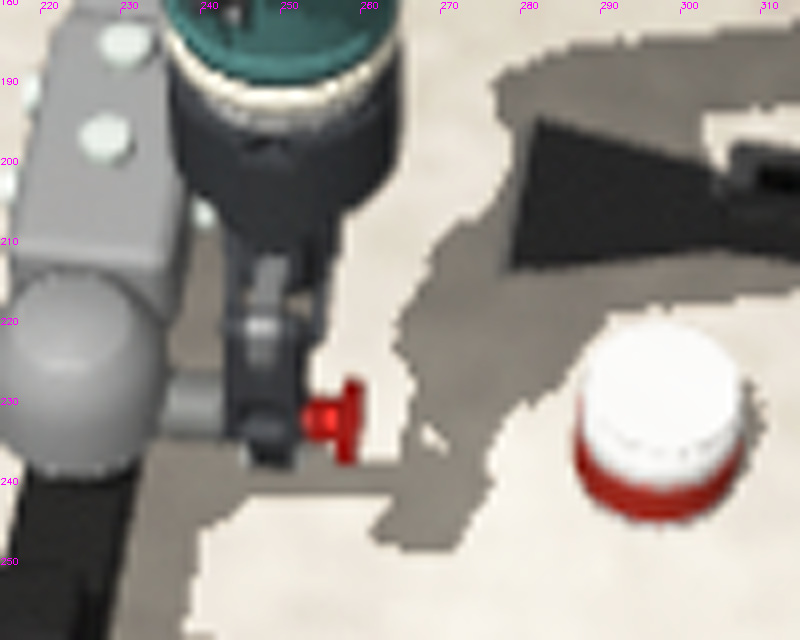

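View pics/top9.png

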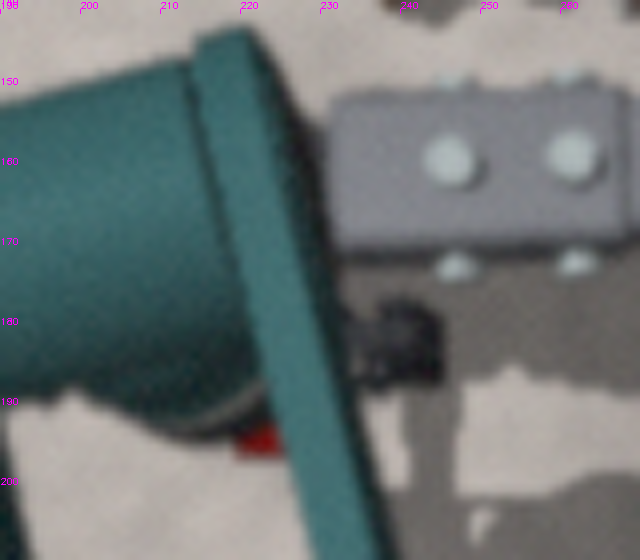

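Call:
send_rows([
  {"xyz":[0.1,0.2,-1.5],"turn":[0,0,0],"jaw":1},
  {"xyz":[0.1,0.2,-3],"turn":[0,0,0],"jaw":1},
  {"xyz":[0.1,0.2,-4],"turn":[0,0,0],"jaw":1},
  {"xyz":[0.1,0.2,-4.7],"turn":[0,0,0],"jaw":1},
  {"xyz":[0.1,0.2,-4.7],"turn":[0,0,0],"jaw":1},
])

```text
time: 13.55
ee_pos: [0.5567, 0.1948, 0.2621]
ee_rot: [0.029, -3.138, 0.001]
wrist_force: [-0.2, -0.2, -0.7]
gripper_width: 0.0853
```

```bash
python3 - <<'E'
from rig import *
from h import *
np.set_printoptions(precision=4,suppress=True)
c=read_camera("side");np.savez(f"pics/side10.npz",**c);crop(c,215,180,315,260,8,"side10.png")
s=state();print(s["ee_pos"],s["ee_rot"],s["wrist_force"])
E
```

```text
[0.557  0.1949 0.2632] [ 0.0291 -3.14    0.0007] [ 0.1843  0.8263 -0.41  ]
```

View pics/side10.png

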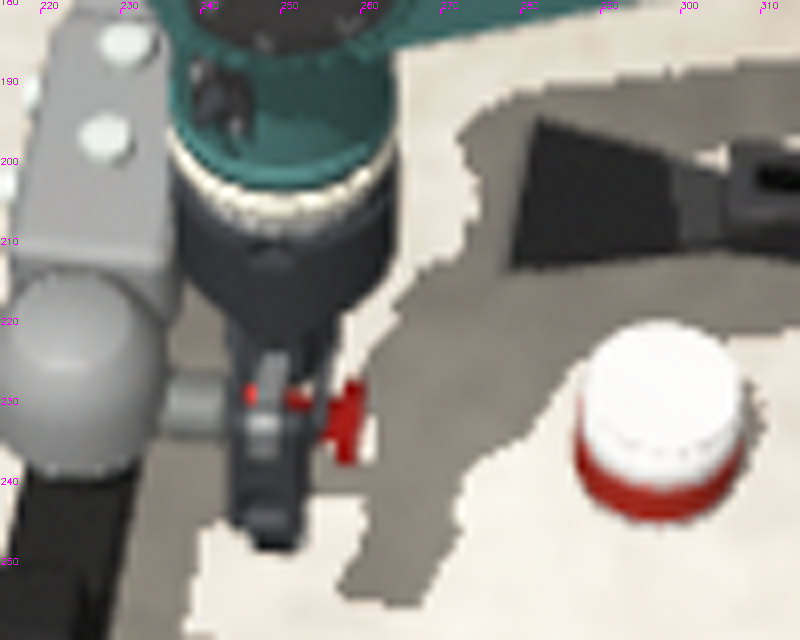

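Call:
send_rows([
  {"xyz":[0,0,0.1],"turn":[0,0,0],"jaw":0},
  {"xyz":[0,0,0.1],"turn":[0,0,0],"jaw":0},
  {"xyz":[0,0,0.1],"turn":[0,0,0],"jaw":0},
  {"xyz":[0,0,0.1],"turn":[0,0,0],"jaw":0},
  {"xyz":[0,0,0.1],"turn":[0,0,0],"jaw":0},
  {"xyz":[0,0,0.1],"turn":[0,0,0],"jaw":0},
  {"xyz":[0,0,0.1],"turn":[0,0,0],"jaw":0},
  {"xyz":[0,0,0.1],"turn":[0,0,0],"jaw":0},
], grip_force=90)

```text
time: 14.4
ee_pos: [0.5574, 0.1933, 0.266]
ee_rot: [-0.027, 3.141, -0.007]
wrist_force: [-1.5, -6.1, 2.6]
gripper_width: 0.0153
```

Call:
send_rows([
  {"xyz":[-0.4,-0.01,0],"turn":[0,0,0],"jaw":0},
  {"xyz":[-0.8,-0.02,0],"turn":[0,0,0],"jaw":0},
  {"xyz":[-1.2,-0.03,0],"turn":[0,0,0],"jaw":0},
  {"xyz":[-1.4,-0.035,0],"turn":[0,0,0],"jaw":0},
  {"xyz":[-1.5,-0.04,0],"turn":[0,0,0],"jaw":0},
  {"xyz":[-1.5,-0.04,0],"turn":[0,0,0],"jaw":0},
  {"xyz":[-1.5,-0.04,0],"turn":[0,0,0],"jaw":0},
])

```text
time: 15.1
ee_pos: [0.5444, 0.1931, 0.2662]
ee_rot: [-0.027, 3.133, -0.005]
wrist_force: [8.2, -4.0, -2.6]
gripper_width: 0.0154
```

```bash
python3 - <<'E'
from rig import *
from h import *
np.set_printoptions(precision=4,suppress=True)
c=read_camera("side");np.savez(f"pics/side11.npz",**c);crop(c,215,180,315,260,8,"side11.png")
s=state();print(s["ee_pos"],s["ee_rot"],s["wrist_force"],s["wrist_torque"],s["gripper_width"])
E
```

```text
[0.5444 0.193  0.2662] [-0.0267  3.1328 -0.005 ] [ 8.0395 -4.3072 -3.1283] [-0.8303 -1.2116 -0.0875] 0.015340498722951153
```

View pics/side11.png

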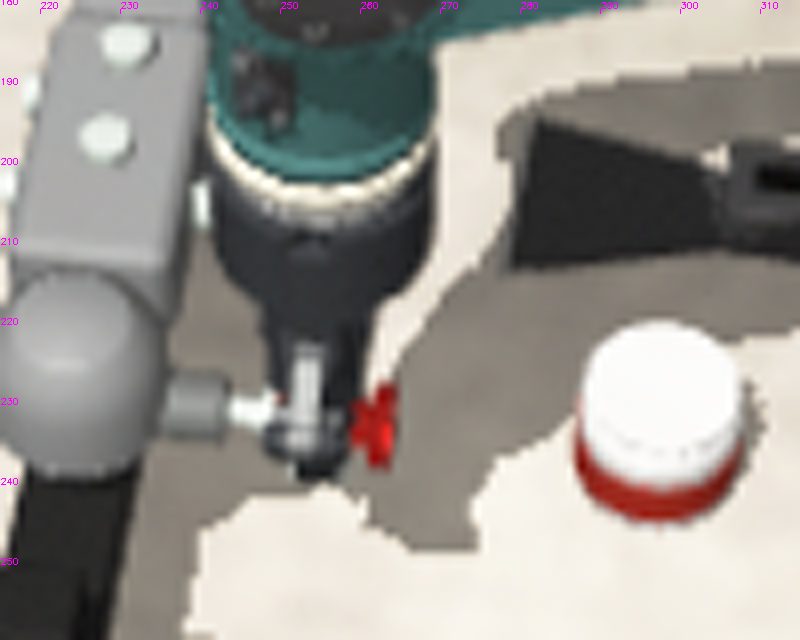

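Call:
send_rows([
  {"xyz":[-0.2,0,0],"turn":[0,0,0],"jaw":0},
  {"xyz":[-0.4,-0.01,0],"turn":[0,0,0],"jaw":0},
  {"xyz":[-0.5,-0.01,0],"turn":[0,0,0],"jaw":0},
  {"xyz":[-0.5,-0.01,0],"turn":[0,0,0],"jaw":0},
  {"xyz":[-0.5,-0.01,0],"turn":[0,0,0],"jaw":0},
], grip_force=110)

```text
time: 15.65
ee_pos: [0.5398, 0.1929, 0.2662]
ee_rot: [-0.026, 3.131, -0.005]
wrist_force: [10.1, -3.7, -2.2]
gripper_width: 0.0151
```

```bash
python3 - <<'E'
from rig import *
from h import *
np.set_printoptions(precision=4,suppress=True)
c=read_camera("side");np.savez(f"pics/side12.npz",**c);crop(c,225,210,285,250,12,"side12.png")
s=state();print(s["ee_pos"],s["ee_rot"],s["wrist_force"],s["wrist_torque"],s["gripper_width"])
E
```

```text
[0.5398 0.1929 0.2663] [-0.0264  3.1311 -0.0045] [ 9.7867 -3.9455 -2.5999] [-0.7392 -1.4023 -0.0362] 0.01512624134293701
```

View pics/side12.png

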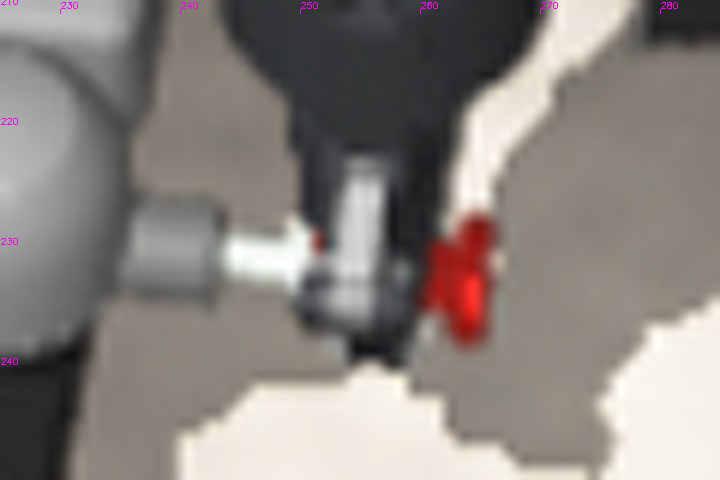

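Call:
send_rows([
  {"xyz":[0,-0.07,0.2],"turn":[0.005,0,0],"jaw":0},
  {"xyz":[0,-0.14,0.42],"turn":[0.01,0,0],"jaw":0},
  {"xyz":[0,-0.21,0.63],"turn":[0.015,0,0],"jaw":0},
  {"xyz":[0,-0.21,0.63],"turn":[0.015,0,0],"jaw":0},
])

```text
time: 16.1
ee_pos: [0.5398, 0.1908, 0.2721]
ee_rot: [-0.026, 3.131, 0.019]
wrist_force: [11.1, -3.9, -6.1]
gripper_width: 0.0152
```

Call:
send_rows([
  {"xyz":[0,-0.22,0.62],"turn":[0.015,0,0],"jaw":0},
  {"xyz":[0,-0.46,1.24],"turn":[0.03,0.001,0],"jaw":0},
  {"xyz":[0.01,-0.69,1.86],"turn":[0.045,0.001,0],"jaw":0},
  {"xyz":[0.02,-1.19,3.09],"turn":[0.075,0.002,0],"jaw":0},
  {"xyz":[0.03,-1.73,4.3],"turn":[0.105,0.003,0],"jaw":0},
  {"xyz":[0.05,-2.31,5.49],"turn":[0.135,0.003,0],"jaw":0},
  {"xyz":[0.06,-2.31,5.49],"turn":[0.135,0.003,0],"jaw":0},
])

```text
time: 16.8
ee_pos: [0.5406, 0.1674, 0.3286]
ee_rot: [-0.024, 3.122, 0.233]
wrist_force: [10.6, -2.7, -5.9]
gripper_width: 0.0151
```

```bash
python3 - <<'E'
from rig import *
from h import *
np.set_printoptions(precision=4,suppress=True)
c=read_camera("side");np.savez(f"pics/side13.npz",**c);crop(c,180,100,320,260,4,"side13.png")
s=state();print(s["ee_pos"],s["ee_rot"],s["wrist_force"],s["wrist_torque"],s["gripper_width"])
E
```

```text
[0.5404 0.1676 0.3276] [-0.0244  3.1235  0.2319] [10.8958 -0.9297 -5.7399] [-0.5629 -1.4824 -0.2307] 0.01494100052651709
```

View pics/side13.png

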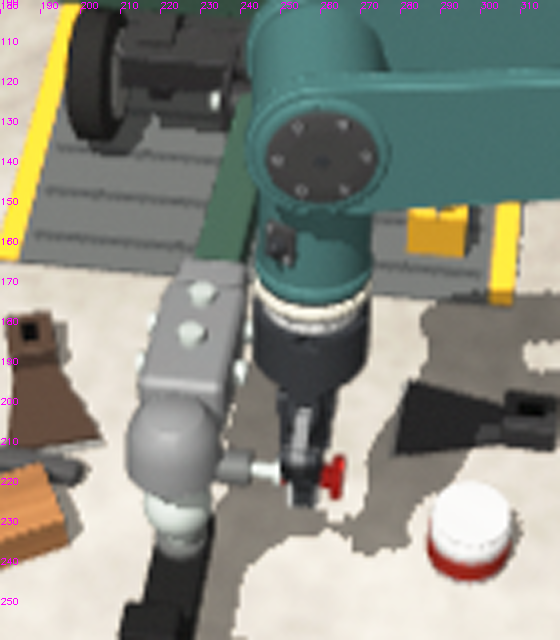

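Call:
send_rows([
  {"xyz":[0.01,-0.61,1.18],"turn":[0.03,0.001,0],"jaw":0},
  {"xyz":[0.03,-1.26,2.33],"turn":[0.06,0.0015,0],"jaw":0},
  {"xyz":[0.05,-1.94,3.47],"turn":[0.09,0.002,0],"jaw":0},
  {"xyz":[0.07,-2.66,4.59],"turn":[0.12,0.003,0],"jaw":0},
  {"xyz":[0.09,-3.4,5.68],"turn":[0.15,0.004,0],"jaw":0},
  {"xyz":[0.1,-3.92,6.4],"turn":[0.17,0.004,0],"jaw":0},
  {"xyz":[0.1,-4.18,6.75],"turn":[0.18,0.0045,0],"jaw":0},
  {"xyz":[0.1,-4.18,6.75],"turn":[0.18,0.0045,0],"jaw":0},
  {"xyz":[0.1,-4.18,6.75],"turn":[0.18,0.0045,0],"jaw":0},
  {"xyz":[0.1,-4.18,6.75],"turn":[0.18,0.0045,0],"jaw":0},
])

```text
time: 17.85
ee_pos: [0.5412, 0.1264, 0.3935]
ee_rot: [-0.023, 3.095, 0.512]
wrist_force: [12.4, -0.7, -5.5]
gripper_width: 0.0152
```

```bash
python3 - <<'E'
from rig import *
from h import *
np.set_printoptions(precision=4,suppress=True)
c=read_camera("side");np.savez(f"pics/side14.npz",**c);crop(c,180,100,320,260,4,"side14.png")
c=read_camera("top");np.savez(f"pics/top14.npz",**c);crop(c,190,130,400,250,3,"top14.png")
s=state();print(s["time"],s["ee_pos"],s["ee_rot"],s["wrist_force"],s["wrist_torque"],s["gripper_width"])
E
```

```text
17.95 [0.5412 0.1265 0.3935] [-0.0236  3.0946  0.5116] [12.395  -0.5618 -5.1296] [-0.6563 -1.6663 -0.5424] 0.014922525384018647
```

View pics/side14.png

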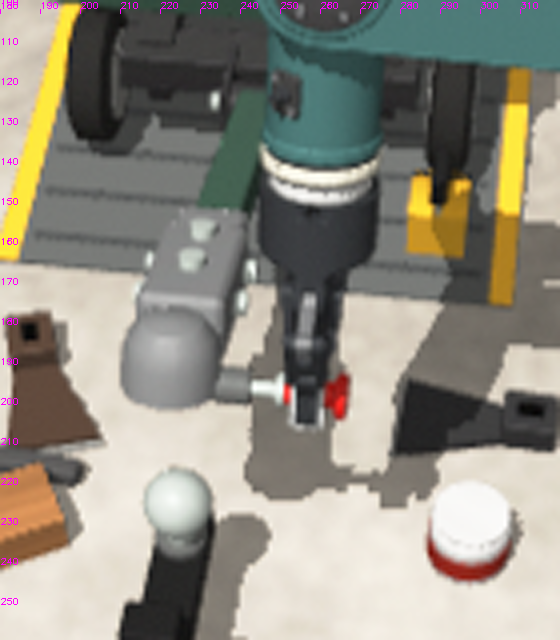

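View pics/top14.png

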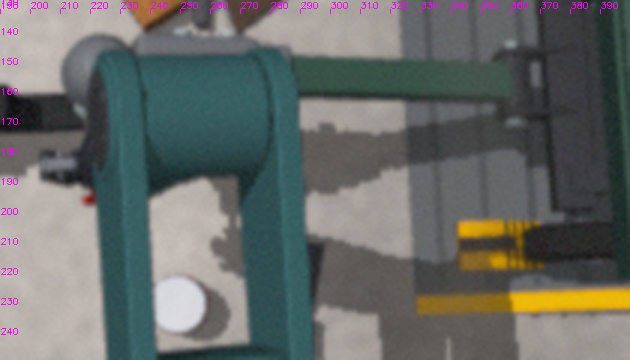

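```bash
python3 - <<'E'
from h import *
np.set_printoptions(precision=4,suppress=True)
B=np.array([.634,.197,.13]);xd=np.array([1,.025,0]);H=B-.42*np.array([-.025,1,0])
def on(c,p):
    o,d=ray(c,p[0]-.5,p[1]-.5);return o+d*((B-o)@xd)/(d@xd)
s=load("side",14)
print("ball",on(s,(224.5,225)))
P=on(s,(222,189.5));print("dome",P,np.linalg.norm((P-H)[1:]),P[2]-.13)
th=.33;print("pred",H+[0,.42*np.cos(th),.42*np.sin(th)], proj(s,H+[-.01,.42*np.cos(th),.42*np.sin(th)])+.5)
E
```

```text
ball [0.634  0.1985 0.1404]
dome [0.6343 0.1857 0.2803] 0.4355109687621011 0.15033940467098006
pred [0.6445 0.1743 0.2661] [[223.0647 189.6919]]
```

Call:
send_rows([
  {"xyz":[0,0,0],"turn":[0,0,0],"jaw":0},
  {"xyz":[0,0,0],"turn":[0,0,0],"jaw":0},
  {"xyz":[0,0,0],"turn":[0,0,0],"jaw":0},
  {"xyz":[0,0,0],"turn":[0,0,0],"jaw":0},
  {"xyz":[0,0,0],"turn":[0,0,0],"jaw":0},
])

```text
time: 18.45
ee_pos: [0.5412, 0.1265, 0.3934]
ee_rot: [-0.023, 3.095, 0.512]
wrist_force: [12.1, -0.3, -6.1]
gripper_width: 0.0153
```

```bash
python3 - <<'E'
from rig import *
s=state();print(s["time"],s["ee_pos"],s["wrist_force"],abs(s["dq"]).max(),s["gripper_width"])
print(order.job_done())
E
```

```text
18.45 [0.54118541 0.12646752 0.39343694] [12.14282507 -0.30168025 -6.14537818] 0.0017683575111315623 0.01527937350096562
the job is handed in; nothing more can be done
None
```

The job was done in order and handed in at 18.45 s. No verdict came back.

- **Chock:** I set the yellow chock on the ramp, slid it up until it touched the near front tyre, eased off 2 mm and let go. From above, its toe measured about 34 mm downhill of the tyre's foot by my estimate. It sat about 1.5 mm off the middle line and was square to within about 0.03 rad. A later picture showed it still in place with the drawbar up.
- **Latch and drawbar:** I pulled the latch about 15 mm, close to its stop, with about 10 N of spring force. I then lifted the drawbar about 0.33 rad by the latch grip, which raises the coupler about 13 to 14 cm.
- **Holding:** At hand-in the arm was still (joint speeds under 0.002 rad/s). The fingers held the latch at 110 N grip, with about 6 N of drawbar weight on the wrist.
- **Other things:** I saw none of the loose things moved, but I did not measure them.

Two checks disagreed slightly:
- **Ramp height:** By touch, the ramp lay about 3 mm higher than the cameras gave. The two cameras also differed by about 3 to 5 mm on where the tyre touches the ramp, so the toe figure carries a few millimetres of doubt.
- **Coupler height:** A single side view put the coupler about 1 cm higher than the swing geometry did. It put the ball about 1 cm too high as well, so the rise agrees.

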